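Pack sample vials in a transport case and secure the lid with a snap hook

TASK

Get the specimen case ready for the courier: press the temperature logger's start button fully down and let it up, and put every sample vial that stands on the bench into a bore of the aluminium block, fully home. Then shut the lid and secure it by snapping the snap hook onto one upright leg of the staple that stands up through the lid's hasp, with its gate shut again. Do not knock over the dropper bottle or the jar that stand among the vials.

Things in the scene. Friction and masses are not known exactly. Their poses are not given: they have to be found in the camera images.
- case: White specimen transport case, fixed to the bench: 148 mm front to back, 200 mm long, 96 mm high, open on top until the lid is shut. Origin: centre of its underside. Axes: +x from its front (staple side) to its hinge side, y along its length, z up; all bore, leg and hinge points share them. Inner walls at x = +-65, y = +-91 mm. In it: an aluminium block with six bores and, at the +y end, a temperature logger.
- bore0 (a point): Centre of the mouth of one of six identical round blind bores in the aluminium block, at x -27, y -64 mm of the case. Bores are 29 mm wide, 18 mm deep, flat-bottomed and sharp-edged (no chamfer); the mouths lie in the flat top of the block, 58 mm above the bench and 38 mm below the case's rim. Any vial may go in any bore.
- bore1 (a point): As bore0: mouth of the bore at x +27, y -64 mm of the case.
- bore2 (a point): As bore0: mouth of the bore at x -27, y -26 mm of the case.
- bore3 (a point): As bore0: mouth of the bore at x +27, y -26 mm of the case.
- bore4 (a point): As bore0: mouth of the bore at x -27, y +12 mm of the case.
- bore5 (a point): As bore0: mouth of the bore at x +27, y +12 mm of the case.
- start_top (a point): Centre of the top of the round black start button (18 mm wide, facing up) on the white temperature logger inside the case, at x -28, y +65 mm of the case; 73 mm above the bench, 7 mm above the logger's top, 23 mm below the case's rim.
- start (a joint): How far the start button is pressed down, m: 0 up, 0.005 fully down. Spring: about 1.5 N to begin, 5 N fully down; it comes up by itself when let go.
- lid (a joint): Angle of the case's lid, rad: 0 shut; it starts open, leaning back, at 1.7 to 1.9 (stop at 1.95). Stiff hinge: it stays at any angle and about 3 N at its free edge swings it, so it can be pushed over from behind and then down on its top until shut. White plate 148 x 200 mm, 10 mm thick (its outer face is the far side when open); its top is 106.5 mm above the bench when shut.
- case_hinge (a point): Middle of the lid's hinge line, on the lid's underside, 96.5 mm above the bench at x +74 mm of the case; the line runs along the case's y. The shut lid reaches from here 148 mm along -x; opening swings that edge up and over towards +x. At the free edge a slotted steel hasp strap, 86 mm wide and 3 mm thick, lies on the lid's outer face and reaches 38 mm beyond the edge.
- leg_a (a point): Point on the axis of one upright leg of the steel staple on the case's front: 6 mm round rod, two legs 40 mm apart (leg_a at the case's y +20, leg_b at y -20 mm), 18 mm in front of the front face, joined on top by a level crossbar 142 mm above the bench. The shut lid's hasp strap drops over the staple; its top is then 109.5 mm, this point 115 mm and the crossbar's underside 139 mm above the bench.
- leg_b (a point): As leg_a: point on the staple's other upright leg, 115 mm above the bench.
- hook_shank (a point): Middle (half-way up) of the flat shank of the loose dark steel snap hook lying flat on the bench (85 g; 121 mm long, 42 mm wide, 10 mm thick). Axes: x along the hook towards its nose, y towards its gate side, z normal to its flat side (up as it lies). Grip the shank here: 14 mm wide in y, clear from x -17 to +13 mm; behind it a small ring reaches x -41. Ahead is the loop, to x +80.
- hook_loop (a point): Middle of the snap hook's loop, 53 mm ahead (x) of the shank point; axes as the shank. The loop is 10 mm rod: its spine's axis lies at y -16 mm from here, the inside of its nose end at x +17. Free room inside about x -18 to +15, y -11 to +12 mm. The gate, a 7 mm rod along y +16, closes the side; it pivots at x -22, its free tip is at x +8, beside the nose tip at x +18.
- hook_mouth (a point): Point on the axis of the shut gate near its free tip, 57 mm ahead (x) of and 14 mm to the gate side (y) of the shank point; fixed to the hook, axes as the shank. A 6 mm rod pressed from outside (along the hook's -y) on the gate here, or up to 4 mm nearer the pivot, 3 mm nearer the nose, pushes it in, passes its tip about 17 mm (22 mm) behind the gate's line, and the gate snaps shut behind it.
- hook_gate (a joint): Angle of the snap hook's gate, rad: 0 shut, up to 1.0 pushed inwards; it opens inwards only. Spring: about 2 N at the tip to begin, 5 N at 0.8 rad; it snaps back to 0 by itself.
- vial0_mid (a point): Centre, half-way up, of a sample vial (flat-bottomed glass, 28 mm wide, 42 mm tall, ribbed black screw cap 27 mm wide making up the top 14 mm, about 40 g, weight low) that stands upright on the bench; z is its axis. Three to five of the five vials are present (None: absent). Fully home in a bore it stands 24 mm proud of the block, its centre 3 mm above the bore's mouth.
- vial1_mid (a point): As vial0_mid.
- vial2_mid (a point): As vial0_mid.
- vial3_mid (a point): As vial0_mid.
- vial4_mid (a point): As vial0_mid.
- dropper: Bystander: brown dropper bottle, 30 mm wide, 80 mm tall, standing among the vials; origin at its underside. Not to be knocked over.
- jar: Bystander: squat jar, 42 mm wide, 46 mm tall, standing among the vials; origin at its underside. Not to be knocked over.
Things that resemble listed ones, but are neither listed nor needed, are in the scene too. Leave any yellow look-alike of the part that bears vial4_mid alone. Of the things that look like the part that bears hook_shank, take the one that is farthest to the robot's right at the start.

How it is judged:
By the outcome, as a careful person would: the job done as asked, in the order asked, and still so for the second after the job is handed in, with the robot touching nothing.
Of vial0, vial1, vial2, vial3, vial4 only 3 to 5 are there at a start; the rules pass over those that are not, and their reading is None.
At some moment in a run one of hook, vial0, vial1, vial2, vial3, vial4 may be knocked a few centimetres aside while the robot is not near it.
It also fails if it takes over 210 s, if anything falls off the work surface, if the arm or the gripper's body presses on something with over 40 N, if the wrist force passes 120 N, or if a joint passes its speed limit or range.

ROBOT

A 6-joint arm with a two-finger parallel gripper is mounted at the origin on the work surface. World frame = base frame: x ahead of the robot, y to its left, z up, the work surface at z = 0. Lengths are in mm, angles in rad, forces in N, time in s.
With the tool pointing down it reaches from about 350 to 775 mm from the base axis. Payload 7.3 kg.
Tool frame: the origin (TCP) lies at the very end of the fingers, on their centre line; the grasp point (between the pads) lies 19 mm behind it (bot.tcp_to_grasp is the distance from the TCP to the grasp point, in mm); z points along the fingers, y is the direction in which the jaws open and shut (so a half turn about z gives the same grasp; the last joint's range is limited). The gripper opens to 92 mm and grips with 3 to 60 N. Pads are 19 mm wide; open, the fingers measure 130 mm over their backs; the gripper's body (75 mm by 190 mm) begins 47 mm behind the grasp point.
Start: joints at [-1.351, 0.342, 1.524, -0, 1.275, -0.146], TCP at [187.814, -490.276, 226.741] pointing down, gripper open.
Joint ranges: [-2.53, 2.53], [-0.77, 2.02], [0.04, 2.7], [-1, 4.14], [0.28, 2.66], [-3.11, 3.11]. Speed limits (rad/s): [2.57, 2.57, 3.14, 3.14, 3.14, 3.14].

INTERFACE

Orientations are given as [roll, pitch, yaw] about the fixed x, y, z axes, in that order (R = Rz(yaw) Ry(pitch) Rx(roll)).
In Python, from plant import bot gives the robot as it stands. The module is installed in compiled form; this text tells all that it offers.
- The arm moves only by the tool carry_out, never from a script. Its argument "motion" is a list of rows, each a list of 5 numbers: the closure, from 0 (fully open) to 1 (shut), then the shift along the tool's x, y, z in mm, then the turn about the tool's z in degrees. In form: [[claw, dx, dy, dz, spin], ...]. A call has 1 to 10 rows; each row is the pose to reach, as a shift and turn from the pose measured when the call began, along the tool's axes at that moment; what a row does not reach only later rows make up. A row lasts 1/8 s, in which the tool goes at most 62.5 mm and 10.7 degrees, less where a joint would pass 70% of its speed; a pose out of reach is approached as far as the arm can. A call with a gripper value outside its range is refused whole. The fingers move at their own pace and stop on an object; the grip force is fixed at half the most. Time passes only in rows, so rows that repeat a pose let the fingers close. It gives the time, the measured TCP pose, the force and the opening at its end, in the units of the state.
- bot.get_obs(): the state, without advancing time (a new reading comes with each control period).
- bot.capture(name): name is "scene" or "side" or "wrist"; returns a dict with "color" (420x560x3 uint8, red, green, blue), "depth" (420x560 float32, mm along the optical axis (not along the pixel's ray), 0 where there is no reading), "K" (3x3 intrinsics, pixels), "camera_from_world" (4x4, takes a point from world to camera coordinates). Camera axes: x right, y down, z forward; pixel columns grow to the right and rows downward; lengths in mm; the calibration is good to about 2 mm. The wrist camera is an equidistant fisheye: a pixel r from the principal point sees the ray r / f radians off the axis. A picture is of the moment at which its call begins.
- bot.close_job(): hands the job in, once; it reports no verdict.
The state is a dict: "time": time; "joint_positions": joint angles; "dq": joint speeds; "tau": joint torques, N m; "tool_pos": TCP position; "tcp_rot": TCP orientation; "contact_force": force on the tool from outside, world axes, zero at the start; "moment": the same for the moment, N m; "grip_width": finger opening in mm.
Only numpy, scipy, OpenCV 4.12 (cv2) and the standard library are available. Lean on these libraries where they do the work, as an engineer would, in place of code of your own. Each camera call takes 0.05 s, during which the arm holds its last target.

## Working session

There is one attempt and no reset: what is moved stays moved. The work goes in short steps, Python scripts to look and compute and a tool call to move; the robot and the scene stay as the last step left them, time stands still between calls to the robot, and variables do not carry over. Pictures are saved under pics/ and viewed, and the job is handed in when it is done.

Besides the shell and the picture viewer there is one more tool, called after "Request:" as a command line: name --pt "numbers of a row" for each row, then --argument value for the rest. carry_out: Moves the arm, as the interface text tells. Its arguments: {"type":"object","properties":{"motion":{"type":"array","items":{"type":"array","items":{"type":"number"}}}},"required":["motion"]}

```bash
mkdir -p pics; ls; cat > h.py <<'E'
import numpy as np, cv2
from plant import bot
def cap(n,f=None):
    c=bot.capture(n)
    if f: cv2.imwrite('pics/'+f,cv2.cvtColor(c['color'],cv2.COLOR_RGB2BGR))
    return c
def px2w(c,u,v,d=None,z=None):
    K=c['K'];T=np.linalg.inv(c['camera_from_world'])
    r=np.array([(u-K[0,2])/K[0,0],(v-K[1,2])/K[1,1],1])
    if z is not None:
        dw=T[:3,:3]@r; s=(z-T[2,3])/dw[2]; return T[:3,3]+s*dw
    if d is None: d=np.median(c['depth'][int(v)-1:int(v)+2,int(u)-1:int(u)+2])
    return T[:3,:3]@(r*d)+T[:3,3]
def w2px(c,p):
    q=c['camera_from_world']@np.append(p,1); q=c['K']@q[:3]; return q[:2]/q[2]
def cloud(c):
    K=c['K'];T=np.linalg.inv(c['camera_from_world']);d=c['depth']
    v,u=np.mgrid[0:d.shape[0],0:d.shape[1]]
    P=np.stack([(u-K[0,2])/K[0,0]*d,(v-K[1,2])/K[1,1]*d,d],-1)
    return P@T[:3,:3].T+T[:3,3]
E
python3 - <<'E'
from h import *
print(bot.get_obs())
for n in ['scene','side','wrist']:
    c=cap(n,n+'0.png'); print(n,c['K'],np.linalg.inv(c['camera_from_world']).round(2))
E
```

```text
pics
{'time': 0.0, 'joint_positions': array([-1.35101902e+00,  3.42711465e-01,  1.52501518e+00, -1.07826441e-05,
        1.27539021e+00, -1.46040571e-01]), 'dq': array([-0.00010886, -0.00076738,  0.0025243 ,  0.00071297, -0.00018203,
        0.00103064]), 'tau': array([-2.00784125e-03, -4.31250823e+01, -2.44222015e+01,  7.15545123e-02,
        5.58232516e-02, -1.10853248e-04]), 'tool_pos': array([ 187.70806612, -489.86330809,  226.05144579]), 'tcp_rot': array([-3.14008317e+00, -2.11604003e-04,  3.65820864e-01]), 'contact_force': array([ 0.20424457, -0.42300011, -1.03658259]), 'moment': array([-0.00159308,  0.00624071,  0.02326162]), 'grip_width': 91.63194442028332}
scene [[440.49610932   0.         276.34385332]
 [  0.         440.49610932 208.48012767]
 [  0.           0.           1.        ]] [[ 5.00000e-01  5.40000e-01 -6.80000e-01  1.29257e+03]
 [ 8.60000e-01 -3.30000e-01  3.80000e-01 -3.96520e+02]
 [-2.00000e-02 -7.80000e-01 -6.30000e-01  8.30950e+02]
 [ 0.00000e+00  0.00000e+00  0.00000e+00  1.00000e+00]]
side [[517.63214406   0.         274.78865088]
 [  0.         517.63214406 209.38791019]
 [  0.           0.           1.        ]] [[ 8.00000e-01 -4.70000e-01  3.80000e-01 -4.36400e+01]
 [-6.00000e-01 -6.10000e-01  5.10000e-01 -7.20210e+02]
 [-0.00000e+00 -6.40000e-01 -7.70000e-01  1.19918e+03]
 [ 0.00000e+00  0.00000e+00  0.00000e+00  1.00000e+00]]
wrist [[325.1922621    0.         272.99944326]
 [  0.         325.1922621  215.32074002]
 [  0.           0.           1.        ]] [[ 3.6000e-01 -9.0000e-01 -2.5000e-01  2.5606e+02]
 [-9.3000e-01 -3.4000e-01 -1.0000e-01 -4.6404e+02]
 [-0.0000e+00  2.7000e-01 -9.6000e-01  3.8423e+02]
 [ 0.0000e+00  0.0000e+00  0.0000e+00  1.0000e+00]]
```

View pics/scene0.png

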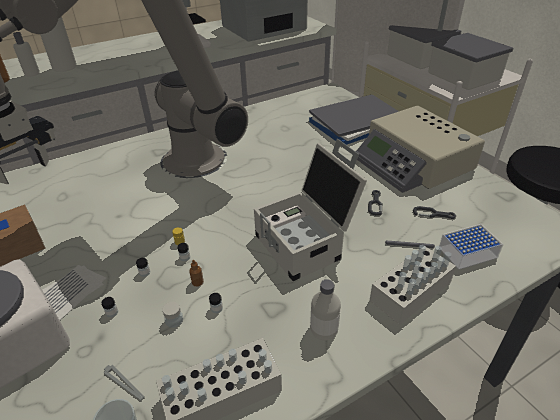

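View pics/side0.png

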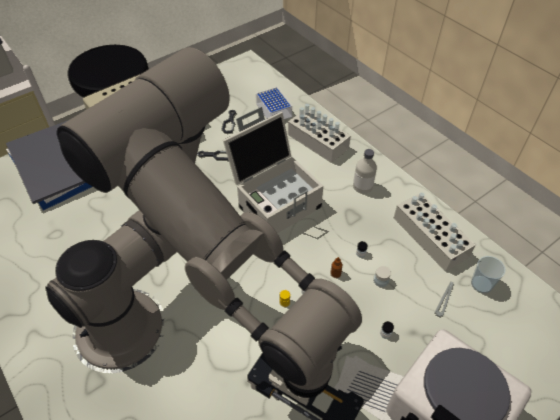

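View pics/wrist0.png

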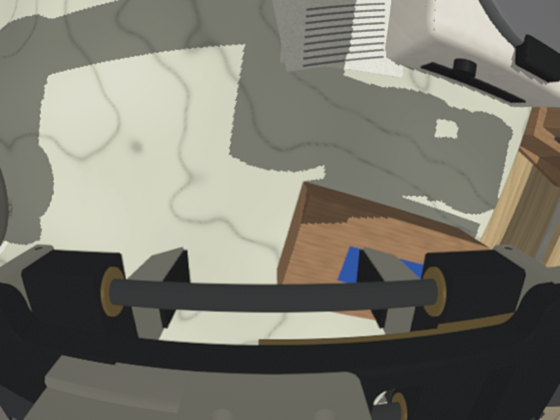

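```bash
python3 - <<'E'
from h import *
a=cv2.imread('pics/scene0.png'); b=cv2.imread('pics/side0.png')
cv2.imwrite('pics/c1.png',cv2.resize(a[140:300,235:475],None,fx=3.3,fy=3.3,interpolation=2))
cv2.imwrite('pics/c2.png',cv2.resize(a[215:335,90:270],None,fx=4.4,fy=4.4,interpolation=2))
cv2.imwrite('pics/c3.png',cv2.resize(b[80:260,190:430],None,fx=3.3,fy=3.3,interpolation=2))
c=cap('scene');s=cap('side')
for u,v in [(375,203),(434,213),(142,264),(183,250),(109,304),(215,299),(178,235),(196,273),(172,315),(300,240)]: print('scene',u,v,px2w(c,u,v).round(0))
for u,v in [(230,122),(212,155),(362,247),(285,298),(388,327),(337,268),(383,275)]: print('side',u,v,px2w(s,u,v).round(0))
E
```

```text
scene 375 203 [534. 372.  -0.]
scene 434 213 [665. 481.   6.]
scene 142 264 [ 457. -314.   40.]
scene 183 250 [ 460. -207.   38.]
scene 109 304 [ 540. -416.   40.]
scene 215 299 [ 653. -203.   41.]
scene 178 235 [ 394. -197.   33.]
scene 196 273 [ 558. -211.   44.]
scene 172 315 [ 645. -303.   42.]
scene 300 240 [603.  58.  57.]
side 230 122 [659. 476.   3.]
side 212 155 [519. 373.   7.]
side 362 247 [ 635. -209.   43.]
side 285 298 [ 372. -205.   41.]
side 388 327 [ 523. -421.   41.]
side 337 268 [ 534. -220.   48.]
side 383 275 [ 617. -308.   44.]
```

View pics/c1.png

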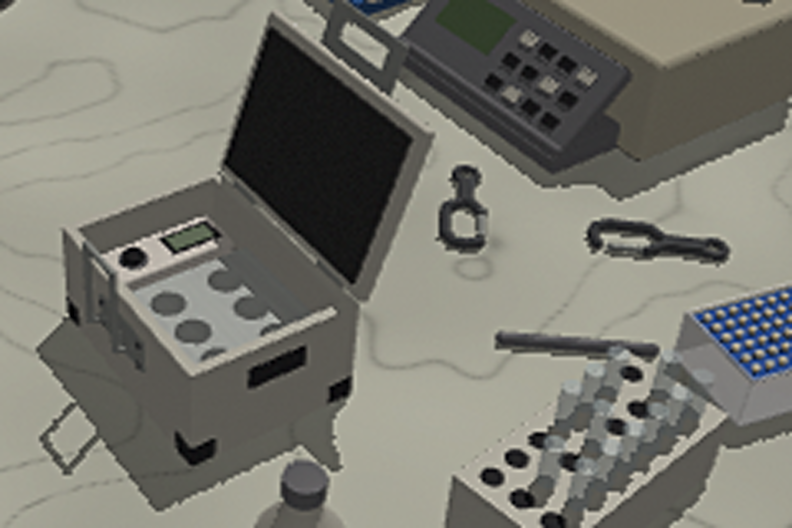

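View pics/c2.png

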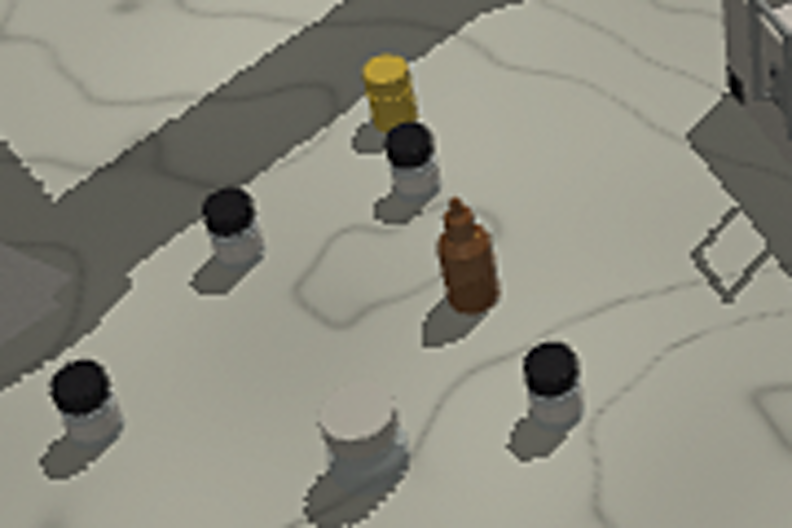

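View pics/c3.png

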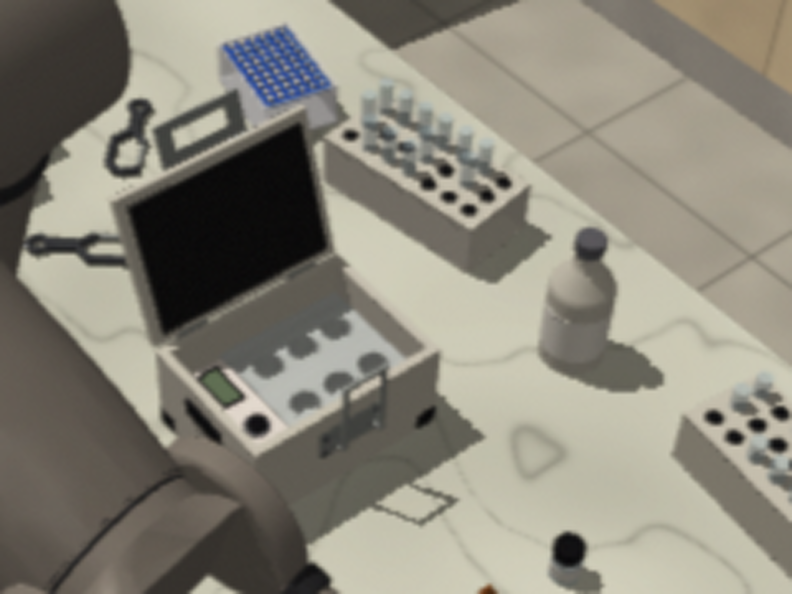

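```bash
python3 - <<'E'
from h import *
for n in ['scene','side']:
    c=cap(n);P=cloud(c).reshape(-1,3);P=P[c['depth'].ravel()>0]
    b=P[(abs(P[:,2])<15)&(P[:,0]>350)&(P[:,0]<750)&(abs(P[:,1])<450)]
    print(n,'bench z',np.median(b[:,2]))
    m=(P[:,0]>420)&(P[:,0]<800)&(P[:,1]>-120)&(P[:,1]<260)
    Q=P[m]
    r=Q[(Q[:,2]>93)&(Q[:,2]<99)]
    rect=cv2.minAreaRect(r[:,:2].astype(np.float32)); print(len(r),rect, cv2.boxPoints(rect).round(1).tolist())
    # topdown height map
    H=np.zeros((400,400),np.uint8)
    for p in Q[np.argsort(Q[:,2])]:
        i,j=int(p[0]-410),int(p[1]+130)
        if 0<=i<400 and 0<=j<400: H[399-i,399-j]=np.clip(p[2]*1.2+20,0,255)
    cv2.imwrite(f'pics/H_{n}.png',cv2.resize(H,None,fx=1.5,fy=1.5,interpolation=0))
E
```

```text
scene bench z -1.093938680401493
656 ((569.4566040039062, 62.95368957519531), (203.5745391845703, 175.21560668945312), 0.04232785850763321) [[467.6000061035156, 150.5], [467.70001220703125, -24.700000762939453], [671.2999877929688, -24.600000381469727], [671.2000122070312, 150.60000610351562]]
side bench z -0.13411651870501373
565 ((632.0829467773438, 56.798065185546875), (177.32652282714844, 346.28131103515625), 86.0100326538086) [[453.20001220703125, -19.600000381469727], [798.5999755859375, -43.70000076293945], [811.0, 133.1999969482422], [465.5, 157.3000030517578]]
```

View pics/H_scene.png

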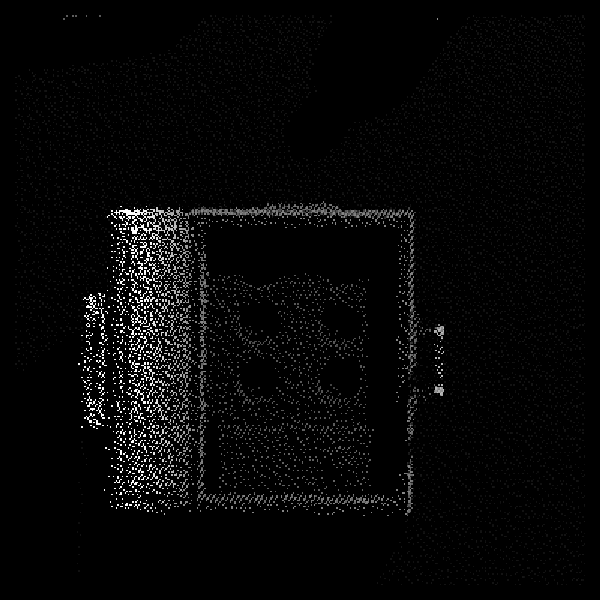

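View pics/H_side.png

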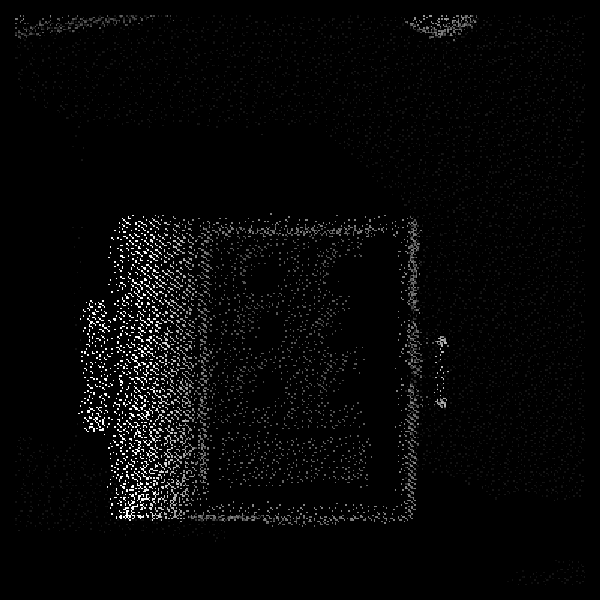

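```bash
cat >> h.py <<'E'
from scipy.spatial.transform import Rotation as Rn
def go(x,y,z,yawdeg=None):
    o=bot.get_obs();R=Rn.from_euler('xyz',o['tcp_rot']).as_matrix()
    d=R.T@(np.array([x,y,z])-o['tool_pos'])
    yw=np.degrees(np.arctan2(R[1,0],R[0,0]))
    s=0 if yawdeg is None else -((yawdeg-yw+180)%360-180)
    print('shift',d.round(2),'spin',round(s,1),'| tcp',o['tool_pos'].round(1),'yaw',round(yw,2),'F',o['contact_force'].round(1),'t',round(o['time'],2),'w',round(o['grip_width'],1))
def wpx2w(c,u,v,z=None,d=None):
    K=c['K'];T=np.linalg.inv(c['camera_from_world'])
    a=np.array([u-K[0,2],v-K[1,2]])/K[0,0];r=np.hypot(*a)
    ray=np.array([*(a/max(r,1e-9)*np.sin(r)),np.cos(r)])
    if z is not None:
        dw=T[:3,:3]@ray; s=(z-T[2,3])/dw[2]; return T[:3,3]+s*dw
    return T[:3,:3]@(ray/ray[2]*d)+T[:3,3]
def ww2px(c,p):
    q=(c['camera_from_world']@np.append(p,1))[:3]
    th=np.arctan2(np.hypot(q[0],q[1]),q[2]);n=q[:2]/max(1e-9,np.hypot(q[0],q[1]))
    return np.array([c['K'][0,2],c['K'][1,2]])+c['K'][0,0]*th*n
E
python3 -c "
from h import *
go(490,40,240,0)"
```

```text
shift [ 471.87 -387.04  -13.31] spin 21.0 | tcp [ 187.8 -490.2  226.6] yaw 20.96 F [ 0.5 -0.6  0.4] t 0.35 w 91.8
```

Request:
carry_out --pt "1 47 -39 -13 2" --pt "1 94 -77 -13 4" --pt "1 142 -116 -13 6" --pt "1 189 -155 -13 8" --pt "1 236 -194 -13 10" --pt "1 283 -232 -13 12" --pt "1 330 -271 -13 15" --pt "1 378 -310 -13 17" --pt "1 425 -348 -13 19" --pt "1 472 -387 -13 21"

```text
time: 1.6
tool_pos: [491.0, 42.0, 239.9]
tcp_rot: [3.142, -0.001, -0.002]
contact_force: [1.3, -0.6, 0.4]
grip_width: 0.8
```

```bash
python3 - <<'E'
from h import *
go(490,40,240,0)
c=cap('wrist','w1.png');cap('scene','s1.png')
T=np.linalg.inv(c['camera_from_world']);print(T.round(3)); print(bot.get_obs()['joint_positions'])
E
```

```text
shift [-0.96  1.98 -0.1 ] spin -0.1 | tcp [491.   42.  239.9] yaw -0.1 F [ 1.3 -0.6  0.4] t 1.6 w 0.8
[[-2.00000e-03 -9.63000e-01 -2.70000e-01  5.63951e+02]
 [-1.00000e+00  2.00000e-03  0.00000e+00  4.19160e+01]
 [ 0.00000e+00  2.70000e-01 -9.63000e-01  3.98043e+02]
 [ 0.00000e+00  0.00000e+00  0.00000e+00  1.00000e+00]]
[-0.06574828  0.2739567   1.5856814   0.002037    1.28113975  1.50001627]
```

View pics/w1.png

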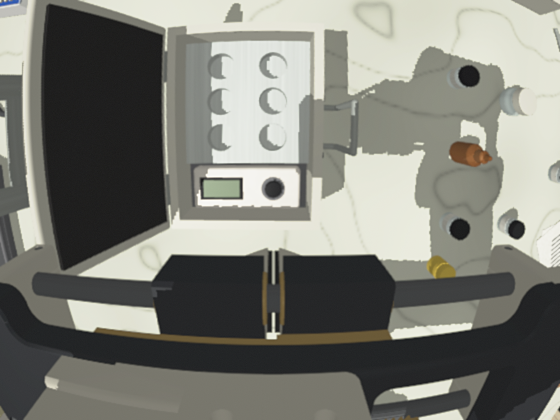

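View pics/s1.png

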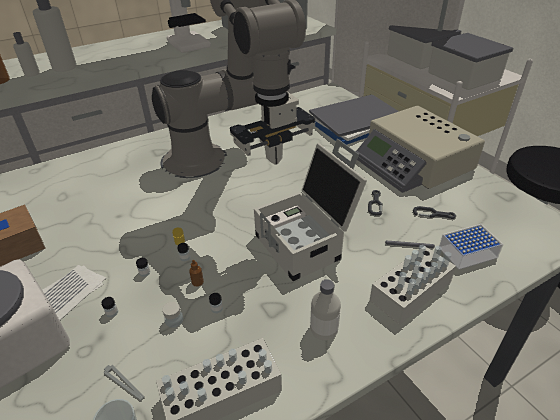

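```bash
python3 - <<'E'
from h import *
a=cv2.imread('pics/w1.png')
cv2.imwrite('pics/w1c.png',cv2.resize(a[20:230,160:370],None,fx=2.8,fy=2.8,interpolation=2))
cv2.imwrite('pics/w1d.png',cv2.resize(a[50:150,200:300],None,fx=6,fy=6,interpolation=2))
E
```

```text
(no output)
```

View pics/w1c.png

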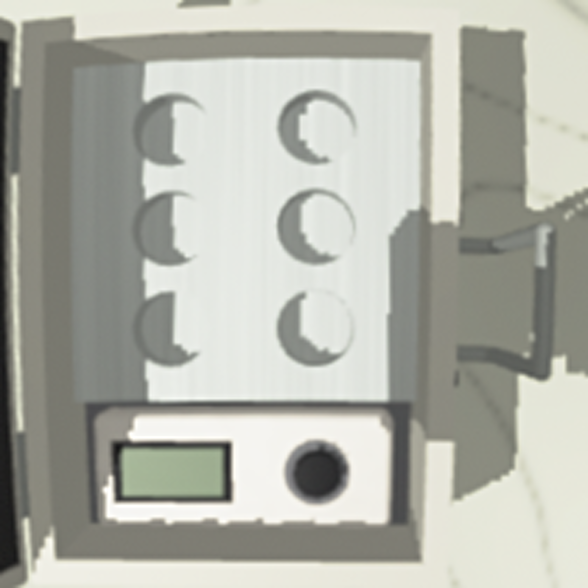

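View pics/w1d.png

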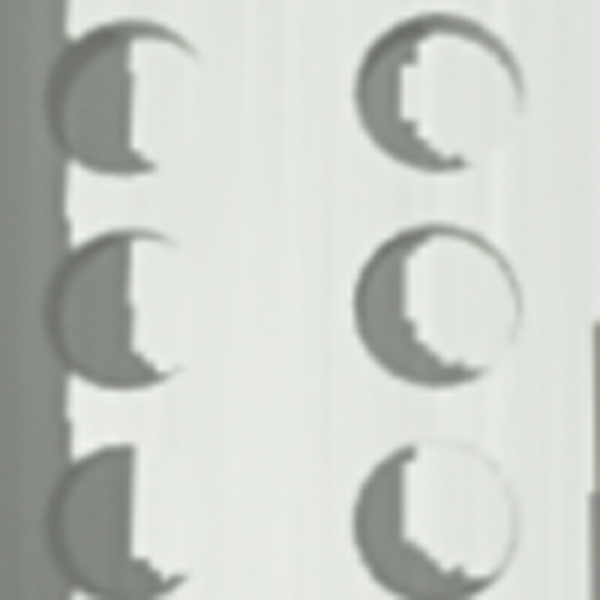

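```bash
cat > fit.py <<'E'
from h import *
import scipy.optimize as so
def fitcase(c,obs):
    M=np.array([o[0] for o in obs]);px=np.array([o[1] for o in obs])
    def f(p):
        cs,sn=np.cos(p[2]),np.sin(p[2]);R=np.array([[cs,-sn],[sn,cs]])
        return np.concatenate([ww2px(c,np.append(R@m[:2]+p[:2],m[2]))-q for m,q in zip(M,px)])
    r=so.least_squares(f,[570,66,np.pi/2]);return r.x,r.fun.reshape(-1,2)
E
python3 - <<'E'
from fit import *
c=cap('wrist')
obs=[((-27,-64,58),(272.7,64.9)),((-27,-26,58),(272.5,100.5)),((-27,12,58),(272.3,136.4)),((-28,65,73),(272.8,188.2))]
for m,q in obs: print(wpx2w(c,*q,z=m[2]).round(1))
x,r=fitcase(c,obs);print(x.round(3),np.degrees(x[2]));print(r.round(2))
R=lambda m:(np.array([[np.cos(x[2]),-np.sin(x[2])],[np.sin(x[2]),np.cos(x[2])]])@m+x[:2]).round(1)
for m in [(-28,65),(-27,-64),(-27,-26),(-27,12),(27,-26),(-92,20),(-92,-20),(74,0)]:print(m,R(m))
E
```

```text
[630.   46.1  58. ]
[592.1  46.1  58. ]
[554.6  46.2  58. ]
[502.6  45.4  73. ]
[566.641  73.203   1.569] 89.87428227737107
[[ 0.03 -0.52]
 [-0.02 -0.44]
 [-0.06 -0.02]
 [ 0.04  0.95]]
(-28, 65) [501.6  45.3]
(-27, -64) [630.6  46.1]
(-27, -26) [592.6  46.1]
(-27, 12) [554.6  46.2]
(27, -26) [592.7 100.1]
(-92, 20) [546.4 -18.8]
(-92, -20) [586.4 -18.8]
(74, 0) [566.8 147.2]
```

```bash
python3 -c "
from h import *
go(502,45.4,120,90)"
```

```text
shift [ 11.37  -2.82 119.28] spin -89.8 | tcp [490.7  42.5 239.3] yaw 0.24 F [ 0.3 -0.4 -0. ] t 1.75 w 0.4
```

Request:
carry_out --pt "1 11 -3 10 -10" --pt "1 11 -3 20 -20" --pt "1 11 -3 30 -30" --pt "1 11 -3 40 -40" --pt "1 11 -3 50 -50" --pt "1 11 -3 60 -60" --pt "1 11 -3 70 -70" --pt "1 11 -3 85 -80" --pt "1 11.3 -2.9 105 -90" --pt "1 11.3 -2.9 119 -90"

```text
time: 3.0
tool_pos: [501.3, 44.4, 119.6]
tcp_rot: [-3.14, -0.0, 1.572]
contact_force: [0.3, -0.2, 0.4]
grip_width: 0.7
```

```bash
python3 -c "
from h import *
go(502,45.4,76,90)
cap('scene','s2.png')
a=cv2.imread('pics/s2.png');cv2.imwrite('pics/s2c.png',cv2.resize(a[80:300,220:420],None,fx=2.7,fy=2.7))
"
```

```text
shift [ 1.02  0.73 43.6 ] spin 0.1 | tcp [501.3  44.4 119.6] yaw 90.07 F [ 0.3 -0.2  0.4] t 3.0 w 0.7
```

View pics/s2c.png

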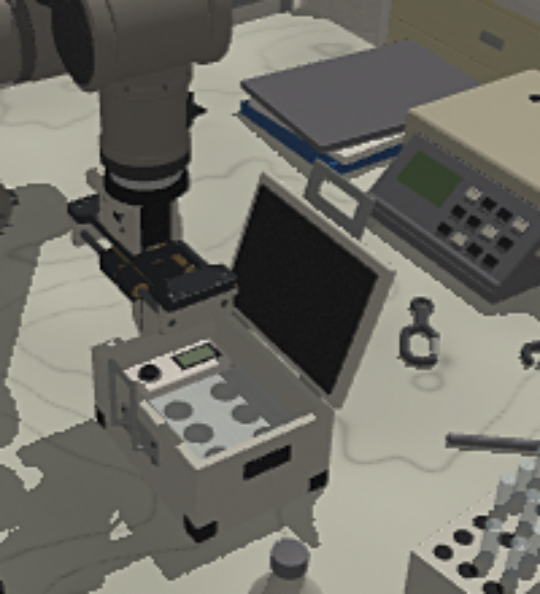

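```bash
python3 -c "
from h import *
c=cap('scene')
for p in [(501.3,44.4,119.6),(501.6,45.3,73)]:
  q=w2px(c,p);print(q,(q-[220,80])*2.7)
"
```

```text
[274.78245199 201.57385585] [147.91262037 328.2494108 ]
[275.52189701 215.18808317] [149.90912193 365.00782456]
```

Consistent. Press.

Request:
carry_out --pt "1 1 0.7 25 0" --pt "1 1 0.7 42 0" --pt "1 1 0.7 46 0" --pt "1 1 0.7 48 0" --pt "1 1 0.7 50 0" --pt "1 1 0.7 51.5 0" --pt "1 1 0.7 52 0"

```text
time: 3.98
tool_pos: [501.7, 45.6, 68.1]
tcp_rot: [-3.139, -0.0, 1.57]
contact_force: [-3.8, -2.1, 12.9]
grip_width: 0.1
```

Request:
carry_out --pt "1 0 0 -20 0" --pt "1 0 0 -60 0" --pt "0.5 0 0 -110 0" --pt "0.4 -40 0 -160 10" --pt "0.4 -90 0 -180 20" --pt "0.4 -150 0 -180 30" --pt "0.4 -210 0 -180 40" --pt "0.4 -260 0 -180 50" --pt "0.4 -280 0 -180 60" --pt "0.4 -280 0 -180 70"

```text
time: 5.22
tool_pos: [502.0, -236.4, 247.7]
tcp_rot: [-3.141, 0.002, 0.34]
contact_force: [1.1, 0.3, 0.1]
grip_width: 54.9
```

```bash
python3 - <<'E'
from h import *
go(490,-240,240,0)
c=cap('wrist','w2.png');cap('scene','s3.png');cap('side','d3.png')
E
```

```text
shift [-12.47  -0.56   7.74] spin 19.5 | tcp [ 502.  -236.4  247.7] yaw 19.48 F [1.1 0.3 0.1] t 5.22 w 54.9
```

View pics/w2.png

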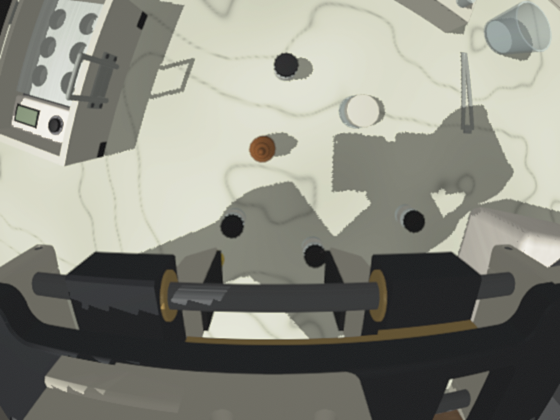

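View pics/s3.png

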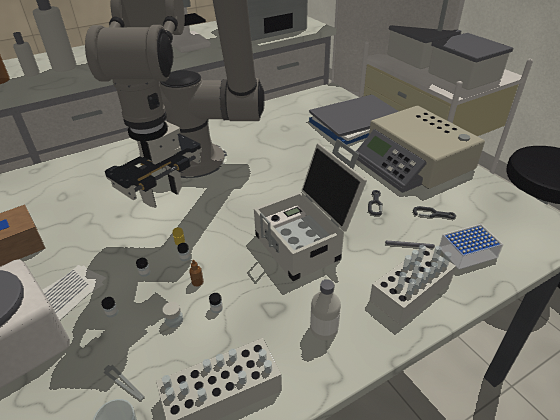

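View pics/d3.png

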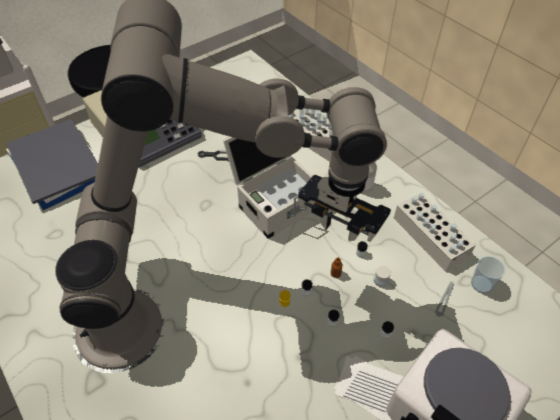

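```bash
python3 - <<'E'
from h import *
c=cap('wrist')
for q in [(286.5,64.8),(232,225.5),(315,256),(413.5,221.5)]: print(q,wpx2w(c,*q,z=42).round(1))
print(wpx2w(c,262,149,z=80).round(1),wpx2w(c,362,110,z=46).round(1))
a=cv2.imread('pics/w2.png');cv2.imwrite('pics/w2c.png',cv2.resize(a[40:280,210:450],None,fx=2.5,fy=2.5,interpolation=2))
E
```

```text
(286.5, 64.8) [ 640.9 -199.4   42. ]
(232, 225.5) [ 446.  -203.5   42. ]
(315, 256) [ 443.6 -310.4   42. ]
(413.5, 221.5) [ 527.2 -412.    42. ]
[ 545.3 -207.    80. ] [ 624.2 -295.4   46. ]
```

View pics/w2c.png

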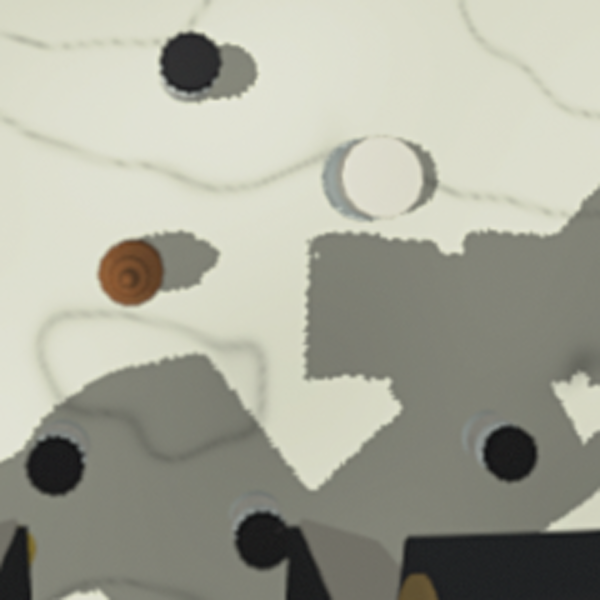

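```bash
python3 -c "
from h import *
go(640,-201,110,0)"
```

```text
shift [141.18  16.48 137.77] spin 20.2 | tcp [ 502.1 -234.3  248. ] yaw 20.19 F [ 0.4 -0.1 -0.3] t 5.42 w 55.1
```

Request:
carry_out --pt "0.4 40 5 20 10" --pt "0.4 90 10 50 20.2" --pt "0.4 141 16.5 90 20.2" --pt "0.4 141 16.5 130 20.2" --pt "0.4 141 16.5 138 20.2" --pt "0.4 141 16.5 138 20.2"

```text
time: 6.18
tool_pos: [639.9, -201.1, 110.6]
tcp_rot: [3.141, 0.001, 0.001]
contact_force: [0.1, 0.3, 0.4]
grip_width: 55.3
```

```bash
python3 - <<'E'
from h import *
go(640,-201,110,0)
c=cap('wrist','w3.png');print(ww2px(c,(640,-201,42)),ww2px(c,bot.get_obs()['tool_pos']))
a=cv2.imread('pics/w3.png');cv2.imwrite('pics/w3c.png',cv2.resize(a[150:350,170:370],None,fx=3,fy=3,interpolation=2))
E
```

```text
shift [ 0.11 -0.11  0.61] spin 0.1 | tcp [ 639.9 -201.1  110.6] yaw 0.07 F [0.1 0.3 0.4] t 6.17 w 55.3
[272.88546308 227.44422731] [273.89992218 267.24017665]
```

View pics/w3c.png

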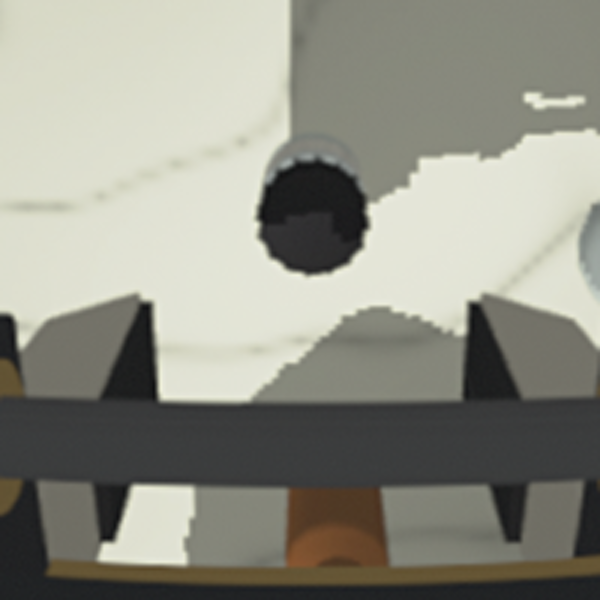

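```bash
python3 - <<'E'
from h import *
c=cap('wrist')
print(wpx2w(c,274.2,222.2,z=42).round(1))
t=bot.get_obs()['tool_pos']
for d in [(9.5,27.6,0),(-9.5,27.6,0),(9.5,-27.6,0),(9.5,27.6,38),(9.5,46,0)]: print(d,(ww2px(c,t+np.array(d))-[170,150])*3)
E
```

```text
[ 644.3 -202.5   42. ]
(9.5, 27.6, 0) [152.8750906  301.16240129]
(-9.5, 27.6, 0) [158.90490941 397.41952344]
(9.5, -27.6, 0) [467.87752116 301.18375224]
(9.5, 27.6, 38) [113.19418763 401.61378611]
(9.5, 46, 0) [ 51.67385015 299.58357772]
```

Request:
carry_out --pt "0.4 3.5 1.4 40 0" --pt "0.4 3.5 1.4 70 0" --pt "0.4 3.5 1.4 78.5 0" --pt "0.4 3.5 1.4 78.5 0" --pt "0.9 3.5 1.4 78.5 0" --pt "0.9 3.5 1.4 78.5 0" --pt "0.9 3.5 1.4 78.5 0" --pt "0.9 3.5 1.4 78.5 0"

```text
time: 7.28
tool_pos: [644.6, -203.3, 34.4]
tcp_rot: [3.14, -0.002, 0.0]
contact_force: [0.8, 0.2, 1.6]
grip_width: 26.0
```

```bash
python3 - <<'E'
from h import *
go(630.6,46.1,140,0)
c=cap('wrist','w4.png')
a=cv2.imread('pics/w4.png');cv2.imwrite('pics/w4c.png',cv2.resize(a[150:350,170:370],None,fx=3,fy=3,interpolation=2))
E
```

```text
shift [ -13.65 -249.23 -106.03] spin 0.0 | tcp [ 644.6 -203.3   34.4] yaw 0.01 F [0.8 0.2 1.6] t 7.28 w 26.0
```

View pics/w4c.png

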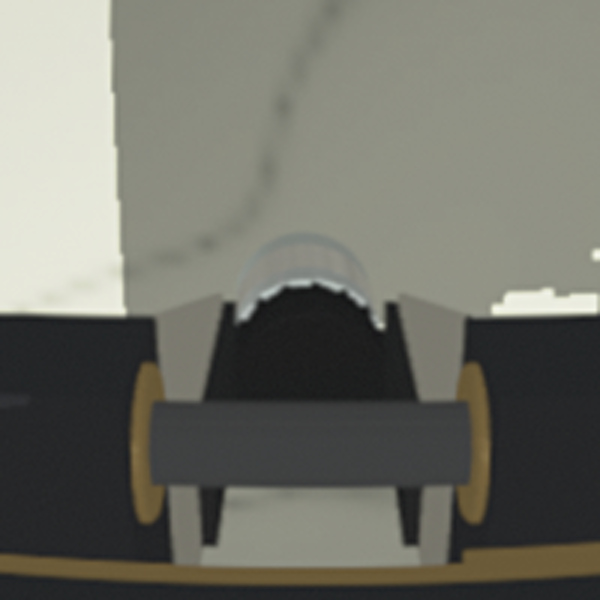

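Request:
carry_out --pt "0.9 0 0 -20 0" --pt "0.9 0 0 -60 0" --pt "0.9 0 0 -106 0" --pt "0.9 0 -30 -126 0" --pt "0.9 0 -30 -126 0"

```text
time: 7.95
tool_pos: [645.2, -171.7, 162.6]
tcp_rot: [3.139, -0.006, 0.002]
contact_force: [-0.0, -1.0, -0.2]
grip_width: 26.2
```

```bash
python3 - <<'E'
from h import *
for i in range(4):
  o=bot.get_obs();print(o['tool_pos'].round(2),o['tcp_rot'].round(4),o['grip_width'].round(2),o['contact_force'].round(2))
  cs=[cap(n) for n in ['scene','side','wrist']]
for n in ['scene','side','wrist']:
  c=cap(n,n+'5.png'); a=cv2.imread(f'pics/{n}5.png');u,v=(ww2px if n=='wrist' else w2px)(c,o['tool_pos']);u,v=int(u),int(v)
  cv2.imwrite(f'pics/{n}5c.png',cv2.resize(a[max(0,v-50):v+50,u-50:u+50],None,fx=5,fy=5,interpolation=2))
E
cd pics; python3 -c "
import cv2,numpy as np
cv2.imwrite('j5.png',np.hstack([cv2.imread('scene5c.png')[:500,:380],cv2.imread('side5c.png')[:500,:380]]))"
```

```text
Traceback (most recent call last):
AttributeError: 'float' object has no attribute 'round'
[ WARN:0@0.017] global loadsave.cpp:275 findDecoder imread_('scene5c.png'): can't open/read file: check file path/integrity
Traceback (most recent call last):
TypeError: 'NoneType' object is not subscriptable
```

```bash
cat >> h.py <<'E'
def crops(tag,p=None,half=50,f=4,names=('scene','side','wrist'),off=0):
    out=[]
    if p is None: p=bot.get_obs()['tool_pos']
    for n in names:
        c=bot.capture(n);a=cv2.cvtColor(c['color'],cv2.COLOR_RGB2BGR)
        u,v=(ww2px if n=='wrist' else w2px)(c,np.array(p,float)+[0,0,off]);u=int(np.clip(u,half,560-half));v=int(np.clip(v,half,420-half))
        out.append(cv2.resize(a[v-half:v+half,u-half:u+half],None,fx=f,fy=f,interpolation=2));print(n,'crop origin',u-half,v-half,'x',f)
    im=np.hstack(out);s=min(1,800/im.shape[1]);cv2.imwrite('pics/'+tag,cv2.resize(im,None,fx=s,fy=s) if s<1 else im)
    if s<1: print('scaled',s)
E
python3 - <<'E'
from h import *
for i in range(4):
  o=bot.get_obs();print(o['tool_pos'].round(2),o['tcp_rot'].round(4),round(o['grip_width'],2),o['contact_force'].round(2))
  cap('scene')
crops('j5.png')
E
```

```text
[ 645.21 -171.66  162.63] [ 3.1389e+00 -6.0000e-03  2.4000e-03] 26.16 [-0.05 -0.95 -0.24]
[ 644.45 -172.56  160.92] [ 3.1392e+00 -3.4000e-03  1.7000e-03] 25.59 [-0.59 -0.12 -1.28]
[ 643.93 -173.07  159.77] [ 3.1397e+00 -1.5000e-03  9.0000e-04] 25.75 [-0.58  0.45 -0.69]
[ 643.69 -173.42  159.17] [ 3.1401e+00 -6.0000e-04  2.0000e-04] 25.81 [-0.08 -0.04 -0.83]
scene crop origin 169 204 x 4
side crop origin 310 160 x 4
wrist crop origin 222 217 x 4
scaled 0.6666666666666666
```

View pics/j5.png

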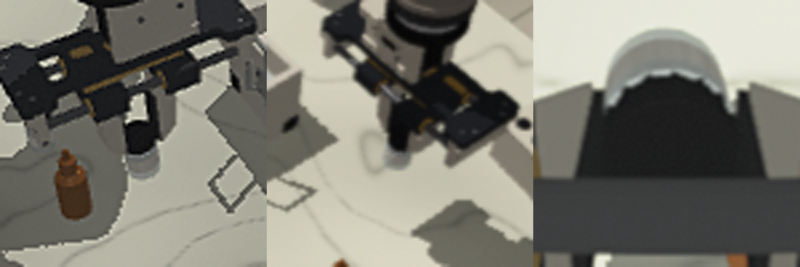

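```bash
python3 - <<'E'
from h import *
crops('j6.png',names=('wrist',),f=6)
c=cap('wrist');o=bot.get_obs();t=o['tool_pos']
for dx in (-3,-1.5,0,1.5):
  for zz in (-33,-20,-10): print(dx,zz,ww2px(c,t+[dx+14,0,zz]).round(1))
go(630.6,46.1,110,0)
E
```

```text
wrist crop origin 223 217 x 6
-3 -33 [272.9 228.5]
-3 -20 [272.9 235.4]
-3 -10 [272.9 241.3]
-1.5 -33 [272.9 226.2]
-1.5 -20 [272.9 232.9]
-1.5 -10 [272.9 238.8]
0 -33 [272.9 223.8]
0 -20 [272.9 230.5]
0 -10 [272.9 236.2]
1.5 -33 [272.9 221.5]
1.5 -20 [272.9 228. ]
1.5 -10 [272.9 233.6]
shift [ -13.57 -219.69   49.29] spin -0.0 | tcp [ 644.  -173.5  159.6] yaw -0.02 F [ 0.5 -0.7  0.3] t 8.4 w 25.7
```

View pics/j6.png

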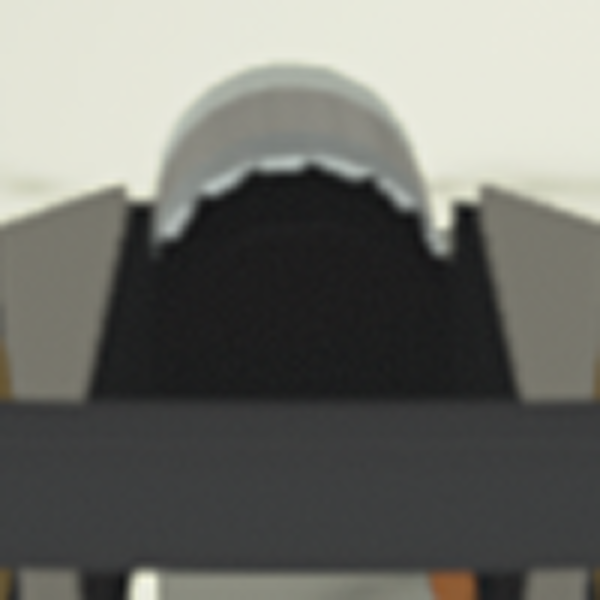

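Request:
carry_out --pt "0.9 -6 -55 0 0" --pt "0.9 -11.5 -110 0 0" --pt "0.9 -11.5 -165 0 0" --pt "0.9 -11.5 -212 0 0" --pt "0.9 -11.5 -219.7 15 0" --pt "0.9 -11.5 -219.7 40 0" --pt "0.9 -11.5 -219.7 60 0" --pt "0.9 -11.5 -219.7 64 0" --pt "0.9 -11.5 -219.7 64 0" --pt "0.9 -11.5 -219.7 64 0"

```text
time: 9.65
tool_pos: [633.3, 45.7, 96.3]
tcp_rot: [3.14, -0.003, -0.001]
contact_force: [1.2, -0.1, -0.3]
grip_width: 25.7
```

```bash
python3 - <<'E'
from h import *
go(630.6,46.1,110,0)
c=cap('wrist','w7.png')
a=cv2.imread('pics/w7.png');cv2.imwrite('pics/w7c.png',cv2.resize(a[200:300,220:330],None,fx=6,fy=6,interpolation=2))
crops('j7.png',p=(630,46,70),names=('scene','side'))
E
```

```text
shift [ -2.68  -0.39 -13.74] spin -0.0 | tcp [633.3  45.7  96.3] yaw -0.05 F [ 1.2 -0.1 -0.3] t 9.65 w 25.7
scene crop origin 251 194 x 4
side crop origin 252 136 x 4
```

View pics/w7c.png

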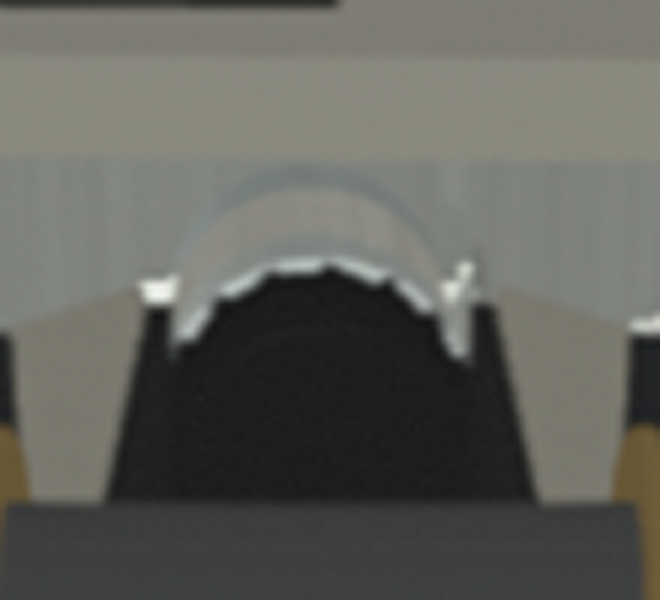

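View pics/j7.png

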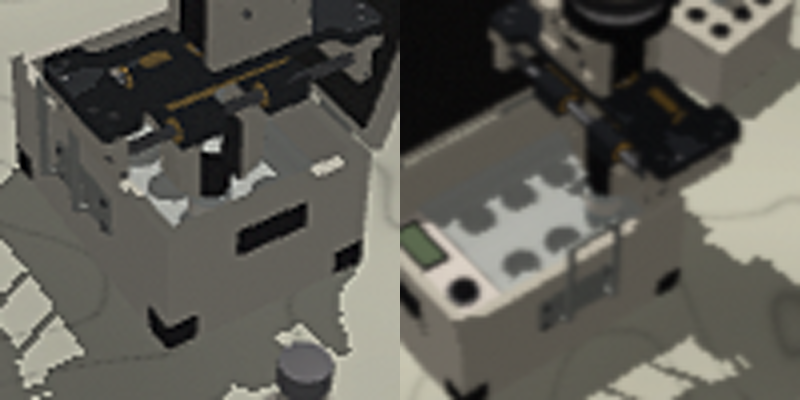

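```bash
cat >> h.py <<'E'
def overlay(tag,circles,box,f=6,ce=True):
    c=bot.capture('wrist');a=cv2.cvtColor(c['color'],cv2.COLOR_RGB2BGR)
    u0,v0,u1,v1=box;b=cv2.resize(a[v0:v1,u0:u1],None,fx=f,fy=f,interpolation=2)
    if ce: b=np.clip((b.astype(float)-60)*1.8,0,255).astype(np.uint8)
    r=b.copy()
    for (x,y,z,rad) in circles:
        for t in np.linspace(0,2*np.pi,120):
            q=ww2px(c,np.array([x+rad*np.cos(t),y+rad*np.sin(t),z])); q=((q-[u0,v0]+.5)*f-.5).astype(int)
            cv2.circle(r,(int(q[0]),int(q[1])),1,(0,0,255),-1)
    cv2.imwrite('pics/'+tag,np.hstack([b,r]) if b.shape[1]<=400 else r);cv2.imwrite('pics/raw_'+tag,b)
    return c
E
python3 - <<'E'
from h import *
overlay('o7.png',[(630.6,46.1,58,14.5)],(225,205,325,275),f=8)
go(630,46,100,0)
E
```

```text
shift [-2.95  0.08 -4.05] spin -0.0 | tcp [633.   46.1  96. ] yaw -0.02 F [-0.4  0.2 -0.6] t 9.85 w 25.7
```

View pics/o7.png

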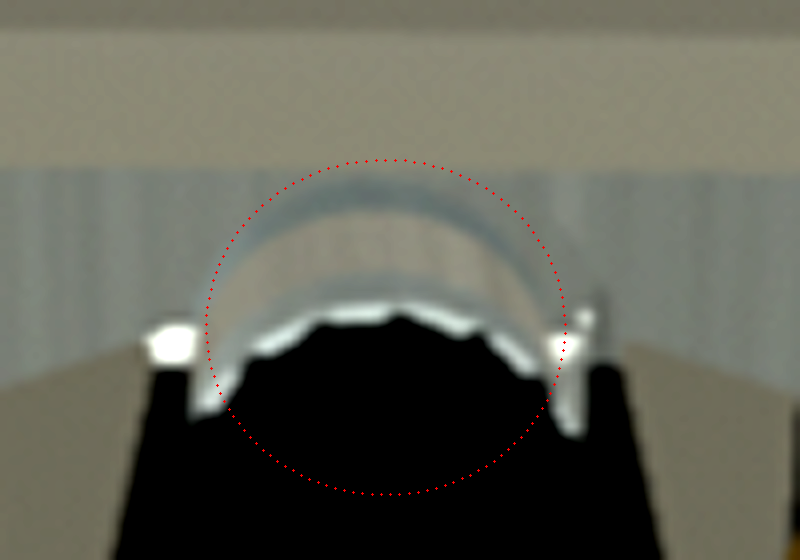

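View pics/raw_o7.png

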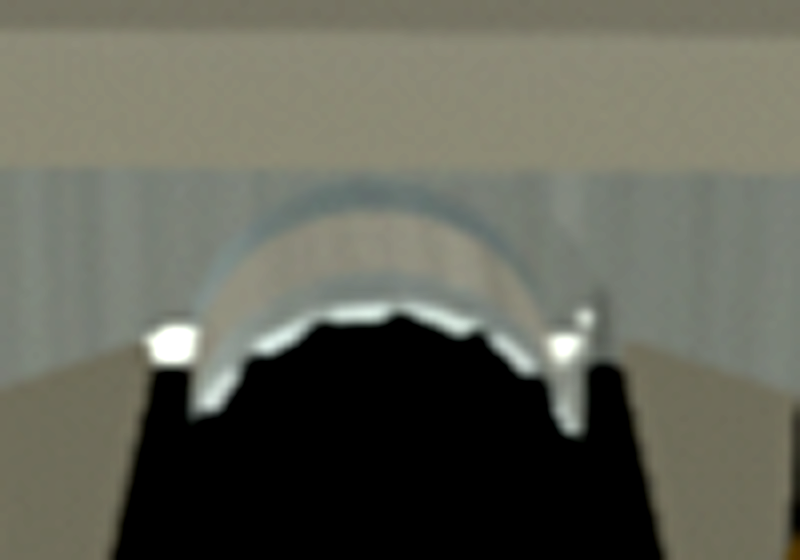

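```bash
cat >> h.py <<'E'
def wcloud(c):
    K=c['K'];T=np.linalg.inv(c['camera_from_world']);d=c['depth']
    v,u=np.mgrid[0:d.shape[0],0:d.shape[1]]
    ax=(u-K[0,2])/K[0,0];ay=(v-K[1,2])/K[0,0];r=np.hypot(ax,ay)+1e-9
    k=np.tan(r)/r*d
    P=np.stack([ax*k,ay*k,d],-1)
    return P@T[:3,:3].T+T[:3,3]
E
python3 - <<'E'
from h import *
c=cap('wrist');P=wcloud(c);z=P[...,2].copy();z[c['depth']==0]=0
b=z[205:275,215:335];im=cv2.resize(np.clip((b-30)*3.2,0,255).astype(np.uint8),None,fx=6.5,fy=6.5,interpolation=0)
cv2.imwrite('pics/z7.png',im)
for v in (220,226,230,236,242): print(v,z[v,240:310:3].round(0))
E
```

```text
220 [96. 96. 96. 96. 96. 96. 97. 97.  0. 96. 95. 97. 97. 96. 96. 96. 96. 96.
 96. 97. 97. 96. 97. 96.]
226 [57. 59. 58. 58. 58. 58. 59. 59. 58. 58. 58. 57. 59. 58. 57. 58. 58. 59.
 60. 59. 58. 58. 58. 59.]
230 [58. 57. 58. 58. 58. 59. 58. 65. 67. 68. 68. 68. 68. 66. 63. 41. 40. 40.
 57. 59. 58. 59. 57. 59.]
236 [59. 58. 60. 59. 58. 70. 73. 75. 78. 80. 80. 80. 78. 78. 75. 72. 66. 40.
 41. 40. 57. 57. 58. 59.]
242 [58. 58. 59. 63. 75. 79. 84. 85. 87. 88. 89. 89. 89. 89. 86. 85. 81. 72.
 40. 41. 45. 57. 59. 58.]
```

View pics/z7.png

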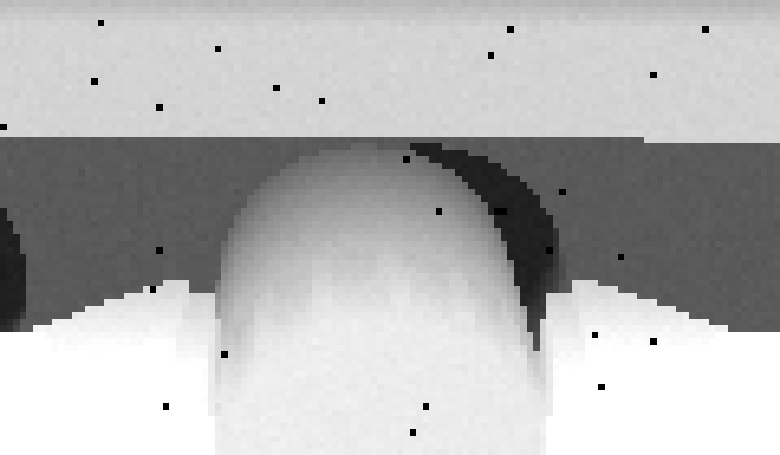

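```bash
cat >> h.py <<'E'
import scipy.optimize as so
def fitcirc(p,r,x0):
    f=lambda a:np.hypot(p[:,0]-a[0],p[:,1]-a[1])-r
    s=so.least_squares(f,x0,loss='soft_l1',f_scale=.5);return s.x,np.abs(s.fun).mean()
def align(bx,by,n=3,save=None):
    o=bot.get_obs();t=o['tool_pos'];V=[];B=[]
    for i in range(n):
        c=cap('wrist');P=wcloud(c);z=P[...,2];ok=c['depth']>0
        ho=ok&(z<52)&(z>36)&(np.hypot(P[...,0]-bx,P[...,1]-by)<30)
        ho=cv2.morphologyEx(ho.astype(np.uint8),cv2.MORPH_OPEN,np.ones((2,2)))>0
        flat=ok&(abs(z-58)<3.5)
        # boundary px midpoint between hole px and flat px, projected at z=58
        for dv,du in ((0,1),(0,-1),(1,0),(-1,0)):
            sh=np.roll(np.roll(flat,-dv,0),-du,1)&ho
            for v,u in zip(*np.nonzero(sh)): 
                q=wpx2w(c,u+.5*du,v+.5*dv,z=58)
                if np.hypot(q[0]-bx,q[1]-by)<24: B.append(q[:2])
        m=ok&(z>t[2]-29)&(z<t[2]-9)&(np.hypot(P[...,0]-t[0],P[...,1]-t[1])<19)&(P[...,0]>t[0]-3)
        V.append(P[m])
    V=np.vstack(V);B=np.array(B)
    v,ev=fitcirc(V[:,:2],14,t[:2]);lo=V[:,2]<t[2]-19
    vl,_=fitcirc(V[lo][:,:2],14,t[:2]);vh,_=fitcirc(V[~lo][:,:2],14,t[:2])
    print('vial',v.round(2),'err',round(ev,2),'n',len(V),'lo',vl.round(2),'hi',vh.round(2),'minus tcp',(v-t[:2]).round(2))
    if len(B)>5:
        b,eb=fitcirc(B,14.5,[bx,by]);print('bore',b.round(2),'err',round(eb,2),'n',len(B),'| move world',(b-v).round(2))
    go(t[0],t[1],t[2],None)
E
python3 - <<'E'
from h import *
align(630.6,46.1)
E
```

```text
vial [630.77  47.07] err 0.18 n 1454 lo [630.77  47.29] hi [630.77  46.89] minus tcp [-2.11  0.96]
bore [628.95  41.93] err 0.24 n 150 | move world [-1.82 -5.14]
shift [ 0.14  0.05 -0.29] spin 0 | tcp [632.7  46.1  95.5] yaw -0.02 F [ 0.2  0.4 -1.2] t 10.05 w 26.2
```

Request:
carry_out --pt "0.9 -1.8 4.5 0 0" --pt "0.9 -1.8 4.9 0 0" --pt "0.9 -1.8 4.9 0 0" --pt "0.9 -1.8 4.9 0 0"

```text
time: 10.55
tool_pos: [630.9, 41.3, 95.5]
tcp_rot: [3.14, -0.002, -0.0]
contact_force: [-0.3, 0.5, -0.5]
grip_width: 25.9
```

```bash
python3 - <<'E'
from h import *
align(629,42)
c=cap('wrist');P=wcloud(c);z=P[...,2].copy();z[c['depth']==0]=0
b=z[205:275,215:335];im=cv2.resize(np.clip((b-30)*3.2,0,255).astype(np.uint8),None,fx=6.5,fy=6.5,interpolation=0)
cv2.imwrite('pics/z8.png',im)
E
```

```text
vial [628.88  42.24] err 0.18 n 1463 lo [628.87  42.46] hi [628.89  42.06] minus tcp [-2.06  0.99]
bore [627.73  41.19] err 0.45 n 164 | move world [-1.15 -1.05]
shift [ 0.04  0.06 -0.04] spin 0 | tcp [630.9  41.3  95.5] yaw -0.01 F [ 0.1 -0.7 -0.6] t 10.7 w 26.1
```

View pics/z8.png

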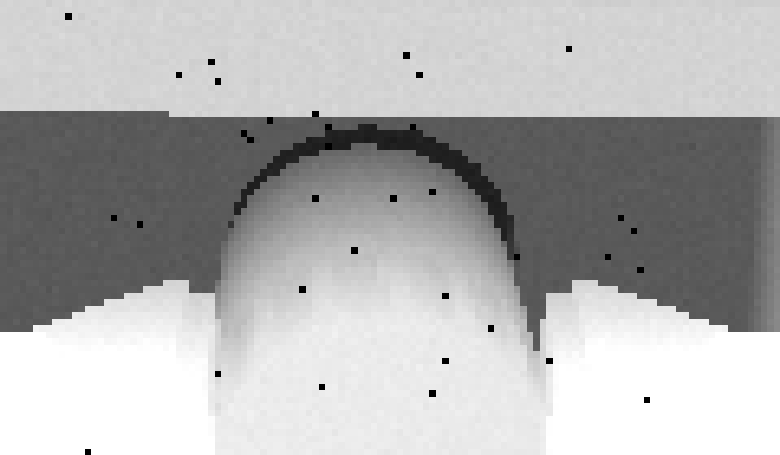

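```bash
sed -i 's/    if len(B)>5:/    for k in range(3):\n        b0=fitcirc(B,14.5,[bx,by])[0];B=B[np.hypot(*(B-b0).T)>13.8]\n    if len(B)>5:/' h.py
sed -i "s/flat=ok&(abs(z-58)<3.5)/flat=ok\&(abs(z-58)<2.5)/" h.py
python3 - <<'E'
from h import *
align(629,42)
E
```

```text
vial [628.87  42.27] err 0.19 n 1464 lo [628.86  42.48] hi [628.87  42.09] minus tcp [-2.05  0.97]
bore [628.79  41.73] err 0.16 n 117 | move world [-0.07 -0.54]
shift [ 0.   -0.    0.03] spin 0 | tcp [630.9  41.3  95.5] yaw -0.01 F [-1.  -0.2 -0.5] t 10.9 w 26.2
```

Request:
carry_out --pt "0.9 -0.1 0.7 0 0" --pt "0.9 -0.1 0.7 2 0" --pt "0.9 -0.1 0.7 4 0" --pt "0.9 -0.1 0.7 6 0" --pt "0.9 -0.1 0.7 7 0" --pt "0.9 -0.1 0.7 8 0" --pt "0.9 -0.1 0.7 8 0"

```text
time: 11.78
tool_pos: [630.8, 40.6, 87.4]
tcp_rot: [3.14, -0.002, -0.0]
contact_force: [-0.5, -0.8, 1.0]
grip_width: 25.7
```

Request:
carry_out --pt "0.9 0 0 2 0" --pt "0.9 0 0 4 0" --pt "0.9 0 0 6 0" --pt "0.9 0 0 6 0"

```text
time: 12.28
tool_pos: [630.8, 40.6, 81.2]
tcp_rot: [3.14, -0.001, -0.0]
contact_force: [0.7, 0.6, -0.4]
grip_width: 25.6
```

```bash
python3 - <<'E'
from h import *
align(629,42)
c=cap('wrist');P=wcloud(c);z=P[...,2].copy();z[c['depth']==0]=0
b=z[205:275,215:335];im=cv2.resize(np.clip((b-30)*3.2,0,255).astype(np.uint8),None,fx=6.5,fy=6.5,interpolation=0)
cv2.imwrite('pics/z9.png',im)
E
```

```text
vial [629.44  41.05] err 1.59 n 2573 lo [630.86  40.77] hi [628.84  41.41] minus tcp [-1.33  0.42]Traceback (most recent call last):
  File "<stdin>", line 2, in <module>
  File "h.py", line 90, in align
    b0=fitcirc(B,14.5,[bx,by])[0];B=B[np.hypot(*(B-b0).T)>13.8]
       ~~~~~~~^^^^^^^^^^^^^^^^
  File "h.py", line 69, in fitcirc
    s=so.least_squares(f,x0,loss='soft_l1',f_scale=.5);return s.x,np.abs(s.fun).mean()
    return func(*args, **kwargs)
    vector_fun = VectorFunction(
        fun_wrapped,
    ...<6 lines>...
        workers=workers
    )
    self._update_fun()
    ~~~~~~~~~~~~~~~~^^
    self.f = self.fun_wrapped(xp_copy(self.x))
             ~~~~~~~~~~~~~~~~^^^^^^^^^^^^^^^^^
    return np.atleast_1d(self.fun(x))
                         ~~~~~~~~^^^
    return self.f(x, *self.args, **self.kwargs)
           ~~~~~~^^^^^^^^^^^^^^^^^^^^^^^^^^^^^^
  File "h.py", line 68, in <lambda>
    f=lambda a:np.hypot(p[:,0]-a[0],p[:,1]-a[1])-r
                        ~^^^^^
IndexError: too many indices for array: array is 1-dimensional, but 2 were indexed
```

Request:
carry_out --pt "0.6 0 0 0 0" --pt "0.6 0 0 0 0" --pt "0.6 0 0 0 0" --pt "0.6 0 0 -10 0" --pt "0.6 0 0 -20 0" --pt "1 0 0 -25 0" --pt "1 0 0 -25 0" --pt "1 0 0 -25 0" --pt "1 0 0 -25 0"

```text
time: 13.55
tool_pos: [630.5, 40.6, 106.0]
tcp_rot: [3.14, -0.001, -0.0]
contact_force: [-0.9, 0.5, -0.5]
grip_width: 2.4
```

```bash
python3 - <<'E'
from h import *
crops('j9.png',p=(629,42,70))
go(629,41,85,0)
E
```

```text
scene crop origin 250 194 x 4
side crop origin 252 136 x 4
wrist crop origin 220 195 x 4
scaled 0.6666666666666666
shift [-1.68 -0.39 21.13] spin -0.0 | tcp [630.7  40.6 106.1] yaw -0.01 F [-0.3 -0.3  0.2] t 13.7 w 0.2
```

View pics/j9.png

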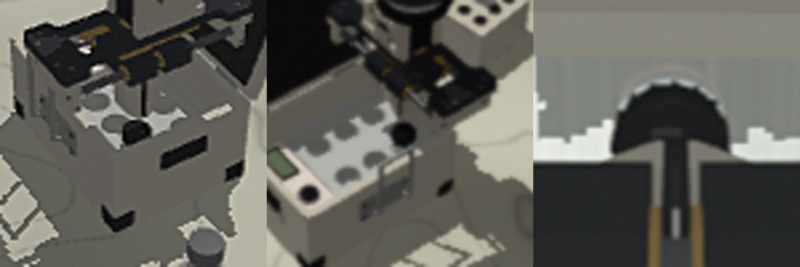

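Request:
carry_out --pt "1 -1.7 0 10 0" --pt "1 -1.7 0 18 0" --pt "1 -1.7 0 21 0" --pt "1 -1.7 0 23 0" --pt "1 -1.7 0 24.5 0" --pt "1 -1.7 0 24.5 0" --pt "1 -1.7 0 24.5 0"

```text
time: 14.58
tool_pos: [629.2, 40.6, 82.3]
tcp_rot: [3.14, -0.002, -0.0]
contact_force: [-1.5, 0.0, 5.1]
grip_width: 0.6
```

```bash
python3 - <<'E'
from h import *
go(447,-207,160,0)
E
```

```text
shift [-182.01  247.74  -77.66] spin -0.0 | tcp [629.2  40.6  82.3] yaw -0.01 F [-1.5  0.   5.1] t 14.57 w 0.6
```

Request:
carry_out --pt "1 0 0 -45 0" --pt "1 0 0 -90 0" --pt "0.6 -36 50 -100 0" --pt "0.4 -72 98 -100 0" --pt "0.4 -108 147 -100 0" --pt "0.4 -145 197 -90 0" --pt "0.4 -182 247 -70 0" --pt "0.4 -182 247 -40 0" --pt "0.4 -182 247 -28 0" --pt "0.4 -182 247 -28 0"

```text
time: 15.82
tool_pos: [447.2, -205.7, 109.8]
tcp_rot: [3.141, -0.001, 0.001]
contact_force: [-0.3, -0.5, 0.5]
grip_width: 55.0
```

```bash
cat >> h.py <<'E'
def findcap(x,y,n=2,R=30):
    V=[];t=bot.get_obs()['tool_pos']
    for i in range(n):
        c=cap('wrist');P=wcloud(c);m=(c['depth']>0)&(abs(P[...,2]-42)<3)&(np.hypot(P[...,0]-x,P[...,1]-y)<R)
        V.append(P[m])
    V=np.vstack(V)
    if len(V)<20: print('none',len(V)); return
    h,_=cv2.findNonZero(np.zeros((1,1),np.uint8)),0
    (cx,cy),rad=cv2.minEnclosingCircle(V[:,:2].astype(np.float32))
    print('cap n',len(V),'mean',V[:,:2].mean(0).round(1),'enc',round(cx,1),round(cy,1),'r',round(rad,1),'z',np.median(V[:,2]).round(1),'ztop95',np.percentile(V[:,2],95).round(1))
E
python3 - <<'E'
from h import *
findcap(447,-207)
c=overlay('o10.png',[],(170,170,370,320),f=4,ce=False)
print(ww2px(c,(447,-207,42)))
go(447,-207,32,0)
E
```

```text
cap n 2105 mean [ 444.3 -204.4] enc 443.4 -204.5 r 14.4 z 42.1 ztop95 43.2
[274.22256404 229.21166387]
shift [-1.41  0.76 79.18] spin 0.1 | tcp [ 448.1 -206.1  111.2] yaw 0.08 F [-0.1 -0.2 -0.4] t 15.97 w 55.1
```

View pics/o10.png

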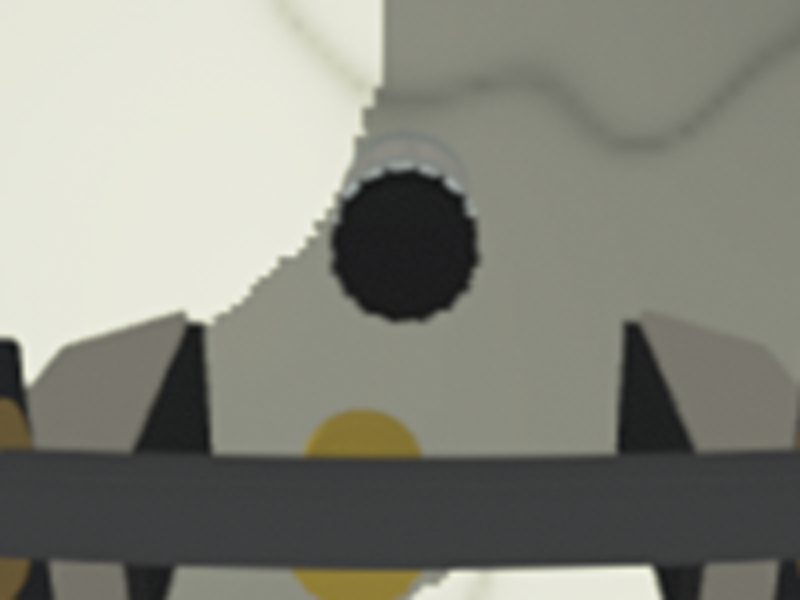

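Request:
carry_out --pt "0.4 -3.8 -0.3 40 0" --pt "0.4 -3.8 -0.3 70 0" --pt "0.4 -3.8 -0.3 79 0" --pt "0.4 -3.8 -0.3 79 0" --pt "0.4 -3.8 -0.3 79 0" --pt "0.9 -3.8 -0.3 79 0" --pt "0.9 -3.8 -0.3 79 0" --pt "0.9 -3.8 -0.3 79 0" --pt "0.9 -3.8 -0.3 79 0"

```text
time: 17.1
tool_pos: [444.7, -206.0, 32.3]
tcp_rot: [3.139, -0.004, 0.001]
contact_force: [0.1, 0.2, 0.8]
grip_width: 25.7
```

Request:
carry_out --pt "0.9 0 0 -10 0" --pt "0.9 0 0 -60 0" --pt "0.9 0 0 -110 0" --pt "0.9 0 0 -130 0"

```text
time: 17.6
tool_pos: [445.2, -206.3, 165.9]
tcp_rot: [3.136, -0.008, 0.001]
contact_force: [-0.6, -0.2, -1.1]
grip_width: 25.9
```

```bash
python3 - <<'E'
from h import *
crops('j11.png')
go(590.8,40.7,160,0)
E
```

```text
scene crop origin 123 158 x 4
side crop origin 259 205 x 4
wrist crop origin 222 217 x 4
scaled 0.6666666666666666
shift [ 146.56 -246.39    3.25] spin 0.1 | tcp [ 444.5 -205.9  163.4] yaw 0.08 F [-0.4  0.4  0. ] t 17.75 w 26.0
```

View pics/j11.png

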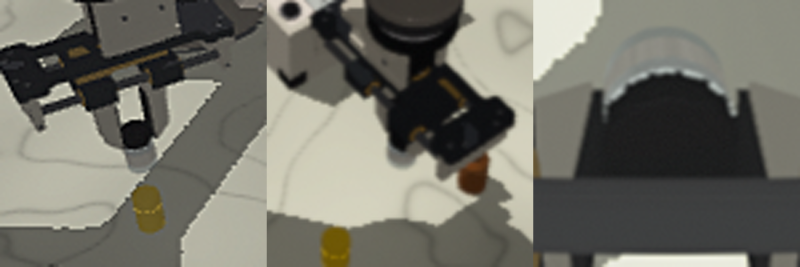

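Request:
carry_out --pt "0.9 10 -10 -32 0" --pt "0.9 42 -60 -35 0" --pt "0.9 72 -110 -35 0" --pt "0.9 102 -160 -35 0" --pt "0.9 132 -210 -35 0" --pt "0.9 147.5 -246 -35 0" --pt "0.9 147.5 -246.4 -10 0" --pt "0.9 147.5 -246.4 30 0" --pt "0.9 147.5 -246.4 60 0" --pt "0.9 147.5 -246.4 67 0"

```text
time: 19.0
tool_pos: [589.9, 40.6, 92.7]
tcp_rot: [3.138, 0.001, 0.001]
contact_force: [0.0, 0.0, 0.5]
grip_width: 26.1
```

Request:
carry_out --pt "0.9 0 0 0 0" --pt "0.9 0 0 0 0"

```text
time: 19.25
tool_pos: [590.3, 40.5, 93.4]
tcp_rot: [3.138, 0.0, 0.001]
contact_force: [0.1, 0.2, 0.4]
grip_width: 26.1
```

```bash
cat >> h.py <<'E'
def zpic(tag):
    c=cap('wrist');P=wcloud(c);z=P[...,2].copy();z[c['depth']==0]=0
    b=z[205:275,215:335];cv2.imwrite('pics/'+tag,cv2.resize(np.clip((b-30)*3.2,0,255).astype(np.uint8),None,fx=6.5,fy=6.5,interpolation=0))
E
python3 - <<'E'
from h import *
zpic('z12.png')
align(591,41.7)
E
```

```text
vial [589.39  41.46] err 0.18 n 1440 lo [589.36  41.68] hi [589.42  41.29] minus tcp [-1.03  0.94]
bore [590.77  42.  ] err 0.16 n 99 | move world [1.37 0.54]
shift [ 0.09  0.01 -0.06] spin 0 | tcp [590.3  40.5  93.6] yaw 0.07 F [ 0.7 -0.3 -0.3] t 19.45 w 26.0
```

View pics/z12.png

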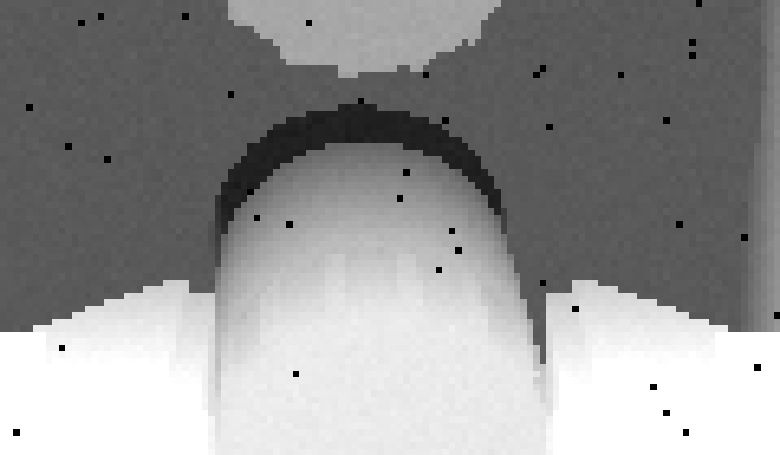

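Request:
carry_out --pt "0.9 1.4 -0.25 0 0" --pt "0.9 1.4 -0.25 0 0" --pt "0.9 1.4 -0.25 2 0" --pt "0.9 1.4 -0.25 4 0" --pt "0.9 1.4 -0.25 6 0" --pt "0.9 1.4 -0.25 8 0" --pt "0.9 1.4 -0.25 8 0"

```text
time: 20.32
tool_pos: [591.7, 40.8, 85.4]
tcp_rot: [3.138, -0.0, 0.001]
contact_force: [1.1, 0.2, -1.0]
grip_width: 26.2
```

Request:
carry_out --pt "0.9 0 0 2 0" --pt "0.9 0 0 4 0" --pt "0.9 0 0 4 0" --pt "0.6 0 0 4 0" --pt "0.6 0 0 4 0" --pt "0.6 0 0 4 0" --pt "0.6 0 0 -8 0" --pt "0.6 0 0 -20 0" --pt "1 0 0 -22 0" --pt "1 0 0 -22 0"

```text
time: 21.58
tool_pos: [591.8, 40.9, 107.8]
tcp_rot: [3.138, -0.001, 0.001]
contact_force: [-0.1, 0.6, -0.9]
grip_width: 21.1
```

Request:
carry_out --pt "1 -1 0 0 0" --pt "1 -1 0 0 0" --pt "1 -1 0 10 0" --pt "1 -1 0 18 0" --pt "1 -1 0 22 0" --pt "1 -1 0 24 0" --pt "1 -1 0 25.5 0" --pt "1 -1 0 25.5 0" --pt "1 -1 0 25.5 0"

```text
time: 22.7
tool_pos: [590.9, 40.8, 82.4]
tcp_rot: [3.138, -0.001, 0.001]
contact_force: [-0.1, -0.5, -0.1]
grip_width: 0.5
```

Request:
carry_out --pt "1 0 0 0.8 0" --pt "1 0 0 1.3 0" --pt "1 0 0 1.3 0"

```text
time: 23.08
tool_pos: [591.1, 40.8, 82.3]
tcp_rot: [3.138, -0.002, 0.001]
contact_force: [-1.9, -0.0, 8.1]
grip_width: 0.1
```

```bash
python3 - <<'E'
from h import *
go(445,-313,160,0)
E
```

```text
shift [-146.4   353.85  -76.71] spin 0.1 | tcp [591.1  40.8  82.3] yaw 0.08 F [-1.9 -0.   8.1] t 23.07 w 0.1
```

Request:
carry_out --pt "1 0 0 -50 0" --pt "1 -5 10 -105 0" --pt "0.7 -25 60 -110 0" --pt "0.4 -47 115 -110 0" --pt "0.4 -70 170 -110 0" --pt "0.4 -92 225 -110 0" --pt "0.4 -116 280 -90 0" --pt "0.4 -138 335 -60 0" --pt "0.4 -146 354 -35 0" --pt "0.4 -146 354 -28 0"

```text
time: 24.32
tool_pos: [444.0, -314.2, 109.6]
tcp_rot: [3.14, 0.0, -0.002]
contact_force: [-0.1, 0.7, 0.1]
grip_width: 54.8
```

Request:
carry_out --pt "0.4 0 0 0 0"

```text
time: 24.45
tool_pos: [444.2, -313.5, 109.6]
tcp_rot: [3.141, 0.0, -0.002]
contact_force: [0.9, -0.2, 0.5]
grip_width: 55.1
```

```bash
python3 - <<'E'
from h import *
c=overlay('o13.png',[],(170,170,370,320),f=4,ce=False)
findcap(444,-312)
go(445,-313,32,0)
E
```

```text
cap n 2100 mean [ 441.4 -312.9] enc 440.7 -312.9 r 14.4 z 42.0 ztop95 43.1
shift [-5.000e-02 -7.700e-01  7.857e+01] spin -0.0 | tcp [ 444.9 -313.6  110.6] yaw -0.02 F [-0.1  0.3 -0. ] t 24.6 w 54.9
```

View pics/o13.png

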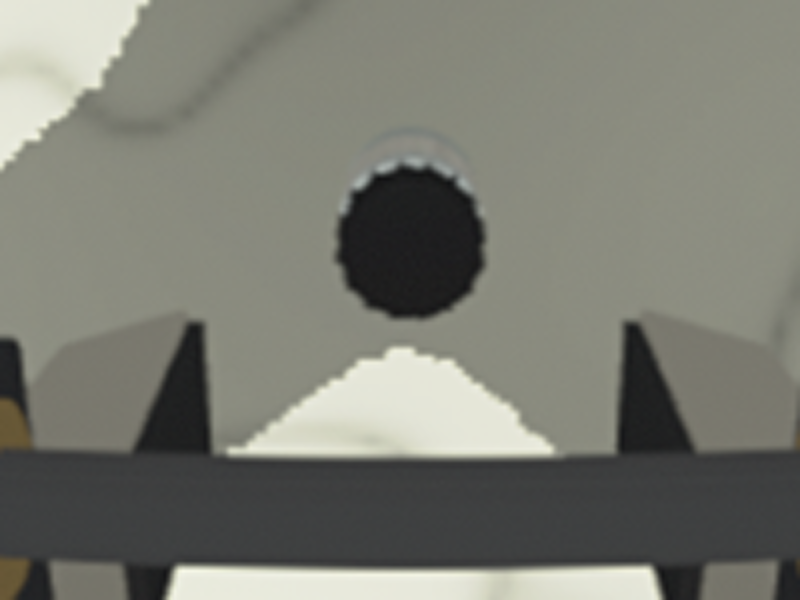

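Request:
carry_out --pt "0.4 -4.3 0.6 40 0" --pt "0.4 -4.3 0.6 70 0" --pt "0.4 -4.3 0.6 78.5 0" --pt "0.4 -4.3 0.6 78.5 0" --pt "0.4 -4.3 0.6 78.5 0" --pt "0.9 -4.3 0.6 78.5 0" --pt "0.9 -4.3 0.6 78.5 0" --pt "0.9 -4.3 0.6 78.5 0" --pt "0.9 -4.3 0.6 78.5 0"

```text
time: 25.72
tool_pos: [440.8, -314.4, 32.2]
tcp_rot: [3.139, -0.001, -0.0]
contact_force: [0.4, -0.2, 1.1]
grip_width: 25.9
```

Request:
carry_out --pt "0.9 0 0 -10 0" --pt "0.9 0 0 -60 0" --pt "0.9 0 0 -110 0" --pt "0.9 0 0 -160 0" --pt "0.9 0 0 -163 0"

```text
time: 26.35
tool_pos: [442.0, -315.3, 199.9]
tcp_rot: [3.133, -0.008, -0.0]
contact_force: [-1.0, 0.1, -0.5]
grip_width: 26.2
```

```bash
python3 - <<'E'
from h import *
crops('j14.png')
go(553.4,40.8,195,0)
E
```

```text
scene crop origin 74 161 x 4
side crop origin 290 230 x 4
wrist crop origin 225 217 x 4
scaled 0.6666666666666666
shift [ 113.19 -354.38   -1.01] spin -0.0 | tcp [ 440.1 -313.5  194.6] yaw -0.02 F [-1.   0.8 -1. ] t 26.5 w 25.9
```

View pics/j14.png

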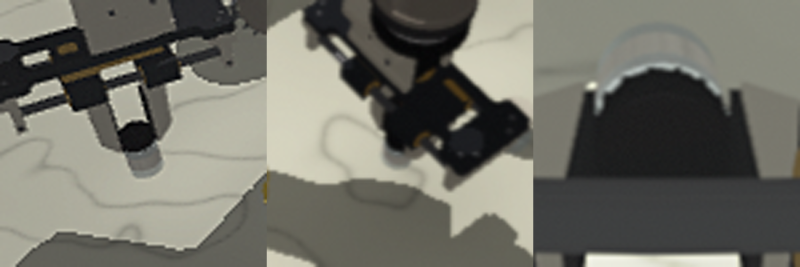

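Request:
carry_out --pt "0.9 16 -50 -3 0" --pt "0.9 33 -105 -3 0" --pt "0.9 51 -160 -3 0" --pt "0.9 68 -215 -3 0" --pt "0.9 86 -270 -3 0" --pt "0.9 103 -325 -3 0" --pt "0.9 113.2 -354.4 0 0" --pt "0.9 113.2 -354.4 30 0" --pt "0.9 113.2 -354.4 75 0" --pt "0.9 113.2 -354.4 98 0"

```text
time: 27.75
tool_pos: [550.9, 41.0, 91.8]
tcp_rot: [3.14, 0.007, -0.0]
contact_force: [0.5, 0.2, -1.0]
grip_width: 26.0
```

Request:
carry_out --pt "0.9 0 0 2 0" --pt "0.9 0 0 2 0" --pt "0.9 0 0 2 0"

```text
time: 28.12
tool_pos: [550.7, 41.4, 89.3]
tcp_rot: [3.141, 0.007, -0.0]
contact_force: [0.0, 2.6, 4.3]
grip_width: 26.2
```

```bash
python3 - <<'E'
from h import *
zpic('z15.png')
align(553,41.9)
E
```

```text
vial [550.52  41.67] err 0.17 n 1400 lo [550.41  41.72] hi [550.61  41.62] minus tcp [-0.13  0.32]
bore [549.68  41.19] err 0.47 n 435 | move world [-0.85 -0.48]
shift [ 0.1  -0.19  0.04] spin 0 | tcp [550.5  41.1  89.4] yaw -0.0 F [0.5 1.5 3.5] t 28.32 w 26.3
```

View pics/z15.png

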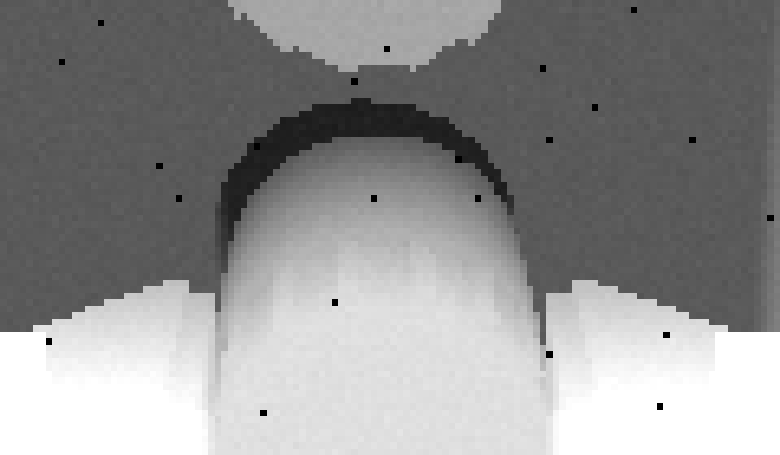

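Request:
carry_out --pt "0.9 0 0 -3 0" --pt "0.9 2 0 -5 0" --pt "0.9 2 0 -5 0" --pt "0.9 2 0 -5 0"

```text
time: 28.82
tool_pos: [552.5, 41.1, 94.2]
tcp_rot: [3.14, 0.008, -0.0]
contact_force: [-0.2, 0.7, -0.2]
grip_width: 26.2
```

```bash
python3 - <<'E'
from h import *
align(553,41.9)
E
```

```text
vial [552.43  41.43] err 0.16 n 1431 lo [552.35  41.5 ] hi [552.49  41.37] minus tcp [-0.05  0.35]
bore [552.69  42.26] err 0.13 n 45 | move world [0.26 0.83]
shift [-0.01  0.09  0.05] spin 0 | tcp [552.5  41.2  94.3] yaw -0.0 F [ 0.4 -0.3 -0.8] t 28.98 w 26.1
```

Request:
carry_out --pt "0.9 0.4 -0.65 0 0" --pt "0.9 0.4 -0.65 0 0" --pt "0.9 0.4 -0.65 2 0" --pt "0.9 0.4 -0.65 4 0" --pt "0.9 0.4 -0.65 6 0" --pt "0.9 0.4 -0.65 8 0" --pt "0.9 0.4 -0.65 10 0" --pt "0.9 0.4 -0.65 10 0"

```text
time: 29.98
tool_pos: [552.8, 41.9, 84.1]
tcp_rot: [3.141, 0.008, -0.0]
contact_force: [0.6, 1.0, -1.1]
grip_width: 25.7
```

In. Continue, release, press home.

Request:
carry_out --pt "0.9 0 0 2 0" --pt "0.9 0 0 3 0" --pt "0.9 0 0 3 0" --pt "0.6 0 0 3 0" --pt "0.6 0 0 3 0" --pt "0.6 0 0 3 0" --pt "0.6 0 0 -8 0" --pt "0.6 0 0 -20 0" --pt "1 0 0 -22 0" --pt "1 0 0 -22 0"

```text
time: 31.22
tool_pos: [553.1, 41.9, 106.5]
tcp_rot: [3.14, 0.007, -0.0]
contact_force: [-0.7, -0.2, -0.4]
grip_width: 21.2
```

Request:
carry_out --pt "1 0 0 0 0" --pt "1 0 0 0 0" --pt "1 0 0 10 0" --pt "1 0 0 18 0" --pt "1 0 0 22 0" --pt "1 0 0 23.5 0" --pt "1 0 0 24.5 0" --pt "1 0 0 25 0" --pt "1 0 0 25 0"

```text
time: 32.35
tool_pos: [553.1, 41.9, 82.3]
tcp_rot: [3.14, 0.006, -0.0]
contact_force: [-2.1, 0.5, 5.0]
grip_width: 0.5
```

Request:
carry_out --pt "1 0 0 -50 0" --pt "1 0 0 -110 -10" --pt "0.8 0 55 -120 -20" --pt "0.4 -5 110 -120 -30" --pt "0.4 -10 165 -120 -40" --pt "0.4 -15 220 -120 -50" --pt "0.4 -20 275 -120 -60" --pt "0.4 -23 330 -120 -70" --pt "0.4 -26 385 -110 -80" --pt "0.4 -26 440 -100 -90"

```text
time: 33.6
tool_pos: [527.5, -399.9, 183.2]
tcp_rot: [-3.136, 0.002, 1.576]
contact_force: [1.5, -0.6, 0.7]
grip_width: 55.1
```

```bash
python3 - <<'E'
from h import *
c=cap('scene','s16.png');P=cloud(c).reshape(-1,3);P=P[c['depth'].ravel()>0]
m=(P[:,0]>490)&(P[:,0]<640)&(P[:,1]>130)&(P[:,1]<260)&(P[:,2]>115)
Q=P[m]; 
for z in range(120,300,20):
    q=Q[abs(Q[:,2]-z)<5]; print(z,len(q),np.percentile(q[:,1],[5,50,95]).round(0) if len(q) else '')
cap('wrist','w16.png')
go(527,-413,110,90)
E
```

```text
120 146 [145. 148. 151.]
140 146 [152. 155. 157.]
160 154 [159. 162. 164.]
180 161 [165. 168. 171.]
200 167 [172. 175. 178.]
220 173 [179. 182. 185.]
240 125 [190. 202. 206.]
260 82 [208. 210. 213.]
280 0 
shift [-9.79  1.71 70.84] spin -0.1 | tcp [ 525.9 -403.1  180.8] yaw 89.93 F [-0.3  0.2 -0.6] t 33.7 w 55.2
```

View pics/w16.png

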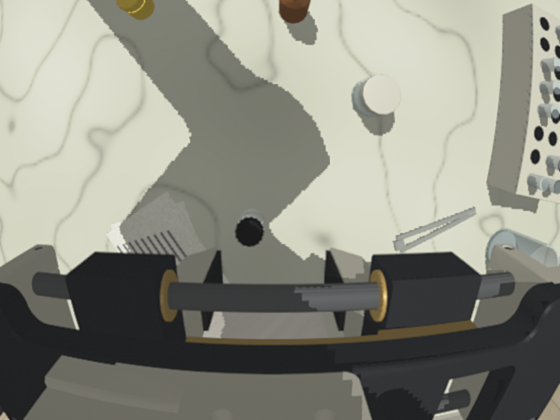

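View pics/s16.png

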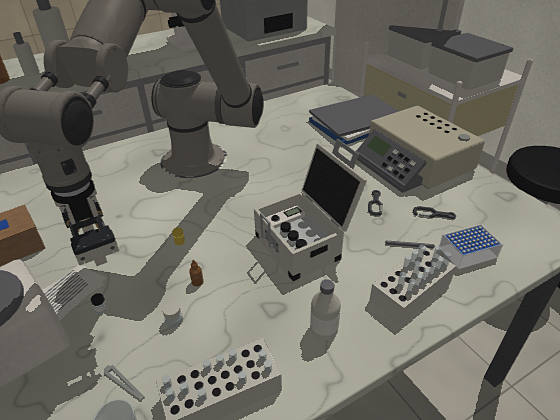

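```bash
python3 - <<'E'
from h import *
c=cap('wrist');print(wpx2w(c,249.5,231,z=42).round(1))
findcap(*wpx2w(c,249.5,231,z=42)[:2])
P=wcloud(c);z=P[...,2]
a=cv2.imread('pics/w16.png');cv2.imwrite('pics/w16c.png',cv2.resize(a[160:260,90:350],None,fx=3,fy=3,interpolation=2))
for u in range(100,300,20): print(u,[P[v,u].round(0).tolist() for v in (200,240)])
E
```

```text
[ 502.4 -429.6   42. ]
cap n 1155 mean [ 501.4 -435.4] enc 501.3 -435.9 r 14.4 z 42.0 ztop95 43.2
100 [[320.0, -407.0, 0.0], [310.0, -458.0, -1.0]]
120 [[347.0, -408.0, -0.0], [341.0, -456.0, 2.0]]
140 [[374.0, -408.0, 0.0], [368.0, -456.0, 1.0]]
160 [[399.0, -408.0, 2.0], [395.0, -455.0, 3.0]]
180 [[422.0, -408.0, -1.0], [418.0, -455.0, 1.0]]
200 [[445.0, -409.0, -0.0], [442.0, -455.0, 1.0]]
220 [[467.0, -409.0, -0.0], [465.0, -454.0, 1.0]]
240 [[489.0, -409.0, -0.0], [493.0, -439.0, 43.0]]
260 [[511.0, -409.0, -1.0], [512.0, -439.0, 42.0]]
280 [[532.0, -409.0, 0.0], [532.0, -454.0, 0.0]]
```

View pics/w16c.png

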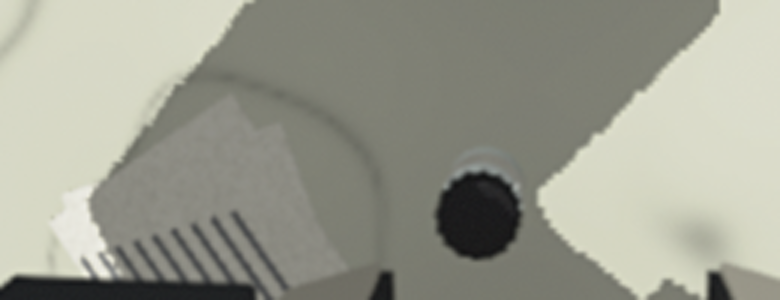

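```bash
python3 - <<'E'
from h import *
go(502.5,-436,110,90)
E
```

```text
shift [-38.5  -24.64  73.09] spin -0.1 | tcp [ 527.7 -397.5  182.9] yaw 89.9 F [0.4 0.2 0.3] t 33.85 w 54.8
```

Request:
carry_out --pt "0.4 -20 -15 30 0" --pt "0.4 -38.5 -24.6 60 0" --pt "0.4 -38.5 -24.6 73 0" --pt "0.4 -38.5 -24.6 73 0" --pt "0.4 -38.5 -24.6 73 0" --pt "0.4 -38.5 -24.6 73 0"

```text
time: 34.6
tool_pos: [503.5, -435.8, 111.5]
tcp_rot: [-3.137, 0.002, 1.57]
contact_force: [-0.1, -0.6, -0.3]
grip_width: 55.0
```

```bash
python3 - <<'E'
from h import *
findcap(502,-435)
c=overlay('o17.png',[],(170,170,370,320),f=4,ce=False)
go(502.5,-436,32,90)
E
```

```text
cap n 2090 mean [ 501.6 -435.5] enc 501.6 -436.2 r 14.4 z 42.1 ztop95 43.2
shift [5.000e-02 5.000e-02 7.875e+01] spin -0.1 | tcp [ 502.9 -436.   110.7] yaw 89.91 F [0.2 0.3 0.5] t 34.75 w 54.8
```

View pics/o17.png

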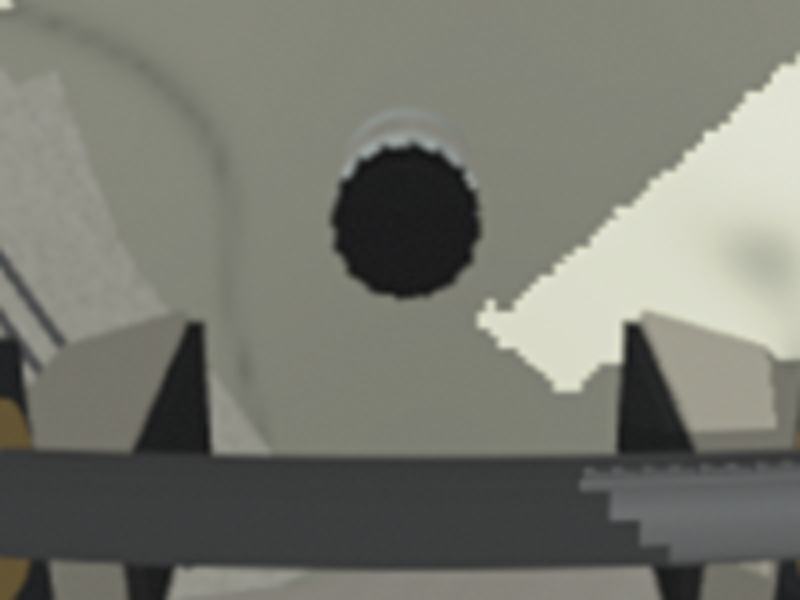

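```bash
python3 - <<'E'
from h import *
c=cap('scene')
for u,v in [(30,270),(50,300),(60,318),(40,350),(20,300),(40,240)]: print(u,v,px2w(c,u,v).round(0))
cap('side','d17.png')
E
```

```text
30 270 [ 279. -567.   -3.]
50 300 [ 414. -537.   -1.]
60 318 [ 483. -525.   -1.]
40 350 [ 592. -567.   47.]
20 300 [ 541. -563.  149.]
40 240 [ 210. -523.   28.]
```

View pics/d17.png

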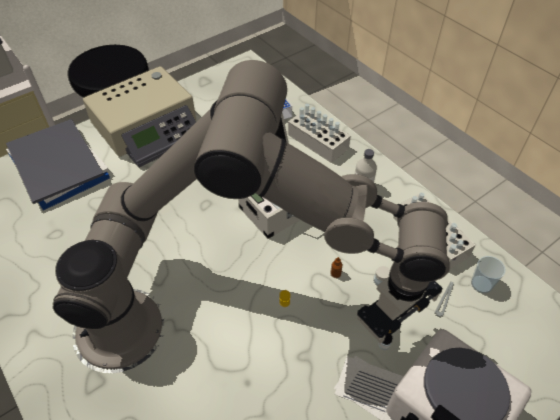

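Request:
carry_out --pt "0.4 0 0 40 0" --pt "0.4 0 0 70 0" --pt "0.4 0 0 78.5 0" --pt "0.4 0 0 78.5 0" --pt "0.4 0 0 78.5 0" --pt "0.9 0 0 78.5 0" --pt "0.9 0 0 78.5 0" --pt "0.9 0 0 78.5 0" --pt "0.9 0 0 78.5 0"

```text
time: 35.98
tool_pos: [502.2, -436.1, 32.1]
tcp_rot: [-3.136, 0.001, 1.569]
contact_force: [-0.7, -0.7, 1.8]
grip_width: 25.9
```

Request:
carry_out --pt "0.9 0 0 -10 0" --pt "0.9 0 0 -60 0" --pt "0.9 0 0 -110 0" --pt "0.9 0 0 -160 0" --pt "0.9 0 0 -163 0"

```text
time: 36.6
tool_pos: [504.7, -437.5, 200.9]
tcp_rot: [3.141, 0.008, 1.569]
contact_force: [0.0, -0.3, -0.2]
grip_width: 25.9
```

```bash
python3 - <<'E'
from h import *
crops('j18.png')
go(591,95,195,90)
E
```

```text
scene crop origin 24 197 x 4
side crop origin 349 253 x 4
wrist crop origin 225 223 x 4
scaled 0.6666666666666666
shift [530.7   87.28  -1.21] spin -0.1 | tcp [ 502.8 -435.5  194.3] yaw 89.9 F [-1.   0.3 -1.2] t 36.75 w 25.8
```

View pics/j18.png

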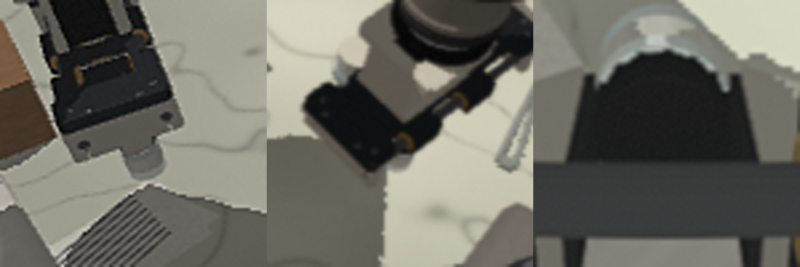

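Request:
carry_out --pt "0.9 50 8 -3 0" --pt "0.9 105 17 -3 0" --pt "0.9 160 26 -3 0" --pt "0.9 215 35 -3 0" --pt "0.9 270 44 -3 0" --pt "0.9 325 53 -3 0" --pt "0.9 380 62 -3 0" --pt "0.9 435 71 -3 0" --pt "0.9 490 80 -3 0" --pt "0.9 530.5 87.3 -3 0"

```text
time: 38.0
tool_pos: [590.1, 97.2, 194.7]
tcp_rot: [-3.131, -0.0, 1.57]
contact_force: [-0.8, -0.4, -0.5]
grip_width: 26.3
```

Request:
carry_out --pt "0.9 0 0 0 0" --pt "0.9 0 0 0 0"

```text
time: 38.25
tool_pos: [589.2, 96.9, 193.0]
tcp_rot: [-3.127, 0.0, 1.571]
contact_force: [-0.3, -0.5, 0.7]
grip_width: 26.1
```

```bash
python3 - <<'E'
from h import *
go(591,95,95,90)
crops('j19.png',half=75,f=3)
E
```

```text
shift [-1.83  3.24 97.93] spin 0.0 | tcp [589.2  96.9 193. ] yaw 90.0 F [-0.3 -0.5  0.7] t 38.25 w 26.1
scene crop origin 236 114 x 3
side crop origin 205 77 x 3
wrist crop origin 196 189 x 3
scaled 0.5925925925925926
```

View pics/j19.png

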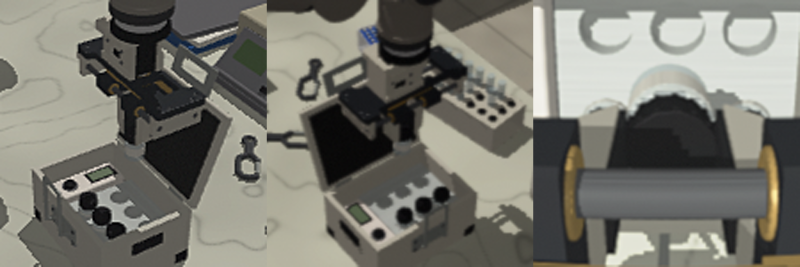

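Request:
carry_out --pt "0.9 -1 3 30 0" --pt "0.9 -1.8 3.2 60 0" --pt "0.9 -1.8 3.2 85 0" --pt "0.9 -1.8 3.2 97 0" --pt "0.9 -1.8 3.2 97 0" --pt "0.9 -1.8 3.2 97 0"

```text
time: 39.15
tool_pos: [592.6, 93.8, 98.3]
tcp_rot: [-3.132, 0.0, 1.568]
contact_force: [-0.2, -0.5, -0.7]
grip_width: 25.7
```

```bash
cat >> h.py <<'E'
def align2(bx,by,n=3):  # general: any yaw, camera side = tool x
    o=bot.get_obs();t=o['tool_pos'];R=Rn.from_euler('xyz',o['tcp_rot']).as_matrix();tx=R[:2,0];V=[];B=[]
    for i in range(n):
        c=cap('wrist');P=wcloud(c);z=P[...,2];ok=c['depth']>0
        ho=ok&(z<52)&(z>36)&(np.hypot(P[...,0]-bx,P[...,1]-by)<30)
        ho=cv2.morphologyEx(ho.astype(np.uint8),cv2.MORPH_OPEN,np.ones((2,2)))>0
        flat=ok&(abs(z-58)<2.5)
        for dv,du in ((0,1),(0,-1),(1,0),(-1,0)):
            sh=np.roll(np.roll(flat,-dv,0),-du,1)&ho
            for v,u in zip(*np.nonzero(sh)):
                q=wpx2w(c,u+.5*du,v+.5*dv,z=58)
                if np.hypot(q[0]-bx,q[1]-by)<22: B.append(q[:2])
        m=ok&(z>t[2]-29)&(z<t[2]-9)&(z>62)&(np.hypot(P[...,0]-t[0],P[...,1]-t[1])<19)&((P[...,:2]-t[:2])@tx>-3)
        V.append(P[m])
    V=np.vstack(V);B=np.array(B)
    v,ev=fitcirc(V[:,:2],14,t[:2]);lo=V[:,2]<t[2]-19
    vl,_=fitcirc(V[lo][:,:2],14,t[:2]);vh,_=fitcirc(V[~lo][:,:2],14,t[:2])
    print('vial',v.round(2),'err',round(ev,2),'lo',vl.round(2),'hi',vh.round(2),'minus tcp',(v-t[:2]).round(2))
    for k in range(3):
        if len(B)>5: b=fitcirc(B,14.5,[bx,by])[0];B=B[np.hypot(*(B-b).T)>13.8]
    if len(B)>5:
        b,eb=fitcirc(B,14.5,[bx,by]);bot_=vl+(vl-vh)*.8
        d=b-bot_;print('bore',b.round(2),'err',round(eb,2),'n',len(B),'| bottom->bore world',d.round(2),'tool',(R[:2,:2].T@d).round(2))
    go(t[0],t[1],t[2],None)
E
python3 - <<'E'
from h import *
zpic('z20.png')
align2(591,96)
crops('j20.png',half=75,f=3)
E
```

```text
vial [592.22  94.  ] err 0.17 lo [592.04  93.98] hi [592.36  94.02] minus tcp [-0.46  0.09]
bore [592.14  96.08] err 0.18 n 135 | bottom->bore world [0.34 2.14] tool [2.14 0.34]
shift [-0.19  0.35 -0.38] spin 0 | tcp [592.3  94.1  98. ] yaw 89.88 F [-0.2 -0.1  0.3] t 39.35 w 25.8
scene crop origin 234 145 x 3
side crop origin 206 100 x 3
wrist crop origin 197 191 x 3
scaled 0.5925925925925926
```

View pics/z20.png

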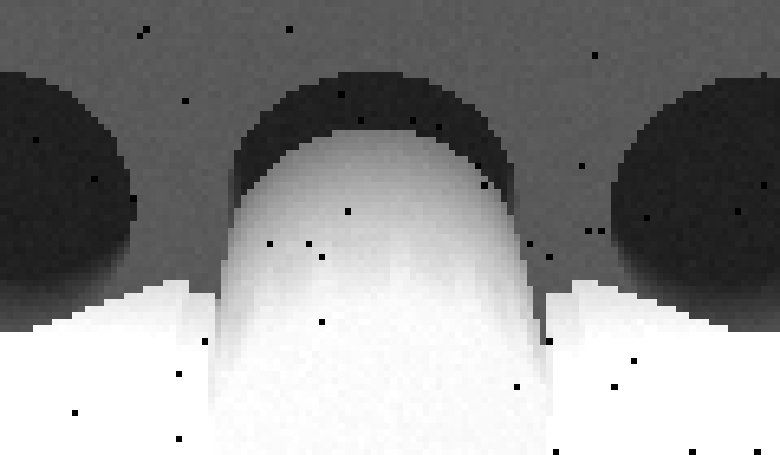

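View pics/j20.png

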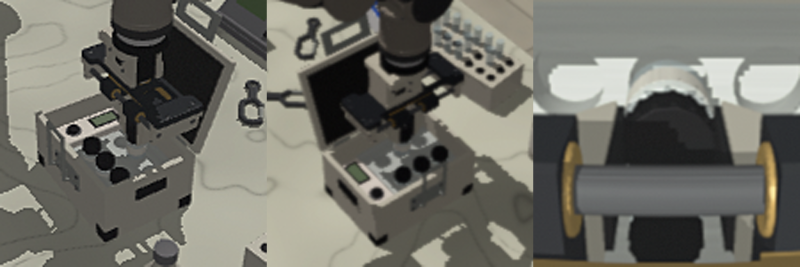

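Request:
carry_out --pt "0.9 2 0.3 1 0" --pt "0.9 2 0.3 3 0" --pt "0.9 2 0.3 3 0" --pt "0.9 2 0.3 3 0"

```text
time: 40.0
tool_pos: [592.3, 96.1, 94.5]
tcp_rot: [-3.13, 0.0, 1.569]
contact_force: [0.5, 0.7, -0.3]
grip_width: 26.0
```

```bash
python3 - <<'E'
from h import *
align2(592,96)
E
```

```text
vial [591.92  96.09] err 0.17 lo [591.74  96.07] hi [592.07  96.11] minus tcp [-0.36 -0.02]
bore [592.15  96.15] err 0.16 n 112 | bottom->bore world [0.69 0.11] tool [0.11 0.69]
shift [ 0.02 -0.02  0.11] spin 0 | tcp [592.3  96.1  94.6] yaw 89.88 F [-0.6 -0.5 -0.5] t 40.15 w 26.0
```

Request:
carry_out --pt "0.9 0.1 0.55 0 0" --pt "0.9 0.1 0.55 0 0" --pt "0.9 0.1 0.55 2 0" --pt "0.9 0.1 0.55 4 0" --pt "0.9 0.1 0.55 6 0" --pt "0.9 0.1 0.55 8 0" --pt "0.9 0.1 0.55 10 0" --pt "0.9 0.1 0.55 10 0"

```text
time: 41.15
tool_pos: [592.6, 96.2, 84.3]
tcp_rot: [-3.13, 0.0, 1.569]
contact_force: [-0.1, 0.2, 0.0]
grip_width: 26.2
```

Request:
carry_out --pt "0.9 0 0 3 0" --pt "0.9 0 0 6 0" --pt "0.9 0 0 6 0" --pt "0.55 0 0 6 0" --pt "0.55 0 0 6 0" --pt "0.55 0 0 6 0" --pt "0.55 0 0 -8 0" --pt "0.55 0 0 -20 0" --pt "1 0 0 -22 0" --pt "1 0 0 -22 0"

```text
time: 42.4
tool_pos: [593.0, 96.2, 106.7]
tcp_rot: [-3.13, 0.0, 1.569]
contact_force: [0.4, 0.3, -1.2]
grip_width: 25.9
```

Request:
carry_out --pt "1 0 0 0 0" --pt "1 0 0 0 0" --pt "1 0 0 10 0" --pt "1 0 0 18 0" --pt "1 0 0 22 0" --pt "1 0 0 23.5 0" --pt "1 0 0 24.5 0" --pt "1 0 0 25.2 0" --pt "1 0 0 25.2 0"

```text
time: 43.52
tool_pos: [593.0, 96.2, 82.3]
tcp_rot: [-3.132, 0.0, 1.569]
contact_force: [-1.1, -0.7, 5.0]
grip_width: 0.4
```

Request:
carry_out --pt "1 0 0 -50 0" --pt "1 0 0 -100 0" --pt "1 -40 0 -140 10" --pt "1 -80 0 -160 20" --pt "1 -110 0 -170 30" --pt "1 -110 0 -170 40" --pt "1 -110 0 -170 40" --pt "1 -110 0 -170 40"

```text
time: 44.52
tool_pos: [594.4, -13.5, 252.0]
tcp_rot: [-3.134, 0.007, 0.875]
contact_force: [0.3, -0.2, 0.1]
grip_width: 0.3
```

```bash
python3 - <<'E'
from h import *
go(593,300,300,90)
c=cap('wrist','w21.png');cap('scene','s21.png');cap('side','d21.png')
P=wcloud(c);z=P[...,2]
for (x,y) in [(629,42),(591,42),(553,42),(592,96)]:
    m=(np.hypot(P[...,0]-x,P[...,1]-y)<9)&(c['depth']>0);print(x,y,m.sum(),np.median(z[m]).round(1), np.percentile(z[m],[10,90]).round(1))
E
```

```text
shift [ 239.29 -202.49  -47.92] spin -39.9 | tcp [594.4 -13.5 252. ] yaw 50.11 F [ 0.3 -0.2  0.1] t 44.52 w 0.3
629 42 253 82.1 [81.2 83. ]
591 42 330 82.6 [ 81.4 333. ]
553 42 1621 361.0 [ 82.5 361.6]
592 96 238 82.1 [81.2 83. ]
```

View pics/w21.png

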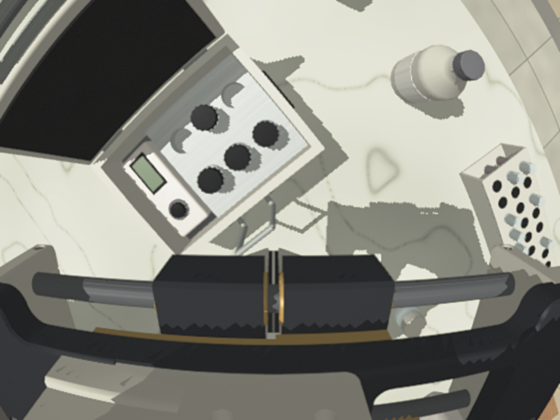

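View pics/s21.png

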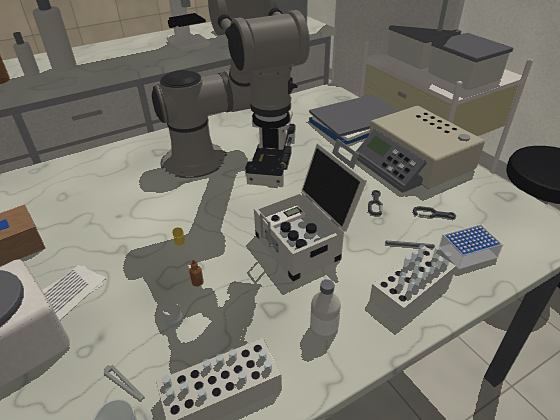

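View pics/d21.png

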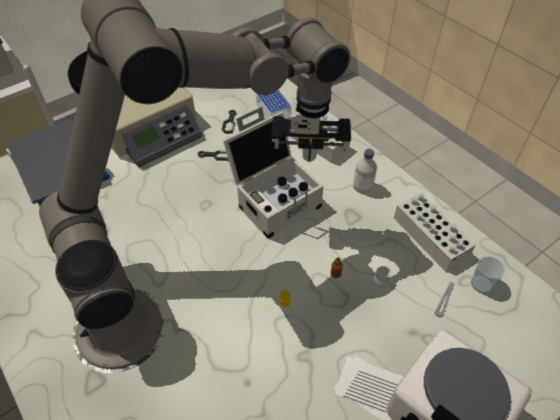

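```bash
python3 - <<'E'
from h import *
go(640,60,300,0)
go(640,245,300,0)
go(640,245,223,0)
c=cap('scene');P=cloud(c).reshape(-1,3);P=P[c['depth'].ravel()>0]
m=(P[:,0]>480)&(P[:,0]<760)&(P[:,1]>215)&(P[:,1]<420)&(P[:,2]>15);Q=P[m];print(len(Q));print(Q[::max(1,len(Q)//15)].round(0))
E
```

```text
shift [ 85.13 -12.57 -48.32] spin 50.0 | tcp [594.5 -13.3 252.1] yaw 50.03 F [ 0.3  0.5 -0.1] t 44.67 w 0.4
shift [ 226.9  -131.42  -48.31] spin 50.0 | tcp [594.5 -13.3 252.1] yaw 50.03 F [ 0.3  0.5 -0.1] t 44.67 w 0.4
shift [ 227.4  -130.82   28.68] spin 50.0 | tcp [594.5 -13.3 252.1] yaw 50.03 F [ 0.3  0.5 -0.1] t 44.67 w 0.4
6
[[542. 215. 267.]
 [569. 216. 267.]
 [585. 216. 267.]
 [597. 216. 267.]
 [610. 215. 263.]
 [736. 336.  16.]]
```

Request:
carry_out --pt "1 40 -6 -40 10" --pt "1 85 -12.5 -52 20" --pt "1 85 -12.5 -52 30" --pt "1 110 -35 -52 40" --pt "1 150 -68 -52 50" --pt "1 190 -100 -52 50" --pt "1 227 -131 -52 50" --pt "1 227 -131 -52 50" --pt "1 227 -131 -10 50" --pt "1 227 -131 20 50"

```text
time: 45.98
tool_pos: [639.4, 243.9, 230.1]
tcp_rot: [3.141, 0.011, 0.0]
contact_force: [0.8, -0.9, -0.1]
grip_width: 0.4
```

Request:
carry_out --pt "1 0 0 0 0" --pt "1 0 0 0 0"

```text
time: 46.22
tool_pos: [640.1, 243.4, 231.5]
tcp_rot: [3.141, 0.009, 0.0]
contact_force: [0.1, -1.1, 0.4]
grip_width: 0.4
```

```bash
python3 - <<'E'
from h import *
go(640,240,223,0)
cap('scene','s22.png')
crops('j22.png',p=(640,230,220),half=75,f=3,names=('scene','side'))
E
```

```text
shift [-0.04  3.41  8.49] spin 0.0 | tcp [640.1 243.4 231.5] yaw 0.01 F [ 0.1 -1.1  0.4] t 46.23 w 0.4
scene crop origin 294 99 x 3
side crop origin 191 37 x 3
scaled 0.8888888888888888
```

View pics/j22.png

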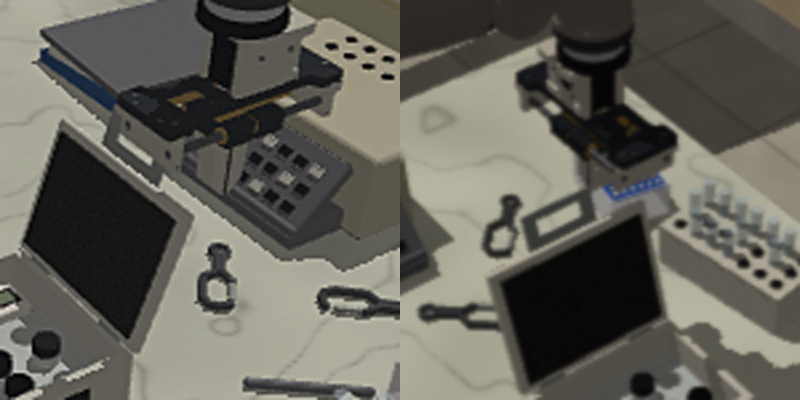

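Request:
carry_out --pt "1 0 8 9 0" --pt "1 0 20 9 0" --pt "1 0 32 9 0" --pt "1 0 44 9 0" --pt "1 0 56 8 0" --pt "1 0 71 6.5 0" --pt "1 0 83 6.5 0" --pt "1 0 94 7 0" --pt "1 0 105 8 0" --pt "1 0 116 10.5 0"

```text
time: 47.62
tool_pos: [640.2, 127.0, 221.4]
tcp_rot: [-3.141, 0.008, 0.0]
contact_force: [0.4, 1.6, 1.9]
grip_width: 0.9
```

```bash
python3 - <<'E'
from h import *
go(640,105.7,213,0)
crops('j23.png',p=(600,150,200),half=75,f=3,names=('scene','side'))
E
```

```text
shift [-0.15 21.28  8.39] spin 0.0 | tcp [640.2 127.  221.4] yaw 0.0 F [0.4 1.6 1.9] t 47.62 w 0.9
scene crop origin 256 107 x 3
side crop origin 197 63 x 3
scaled 0.8888888888888888
```

View pics/j23.png

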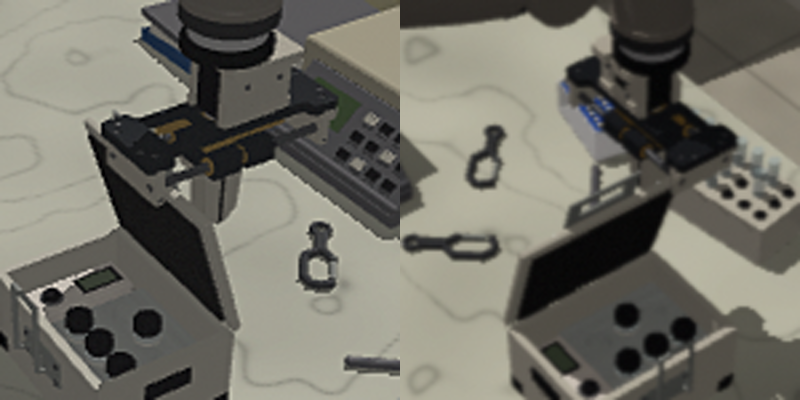

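Request:
carry_out --pt "1 0 11 4 0" --pt "1 0 21 9 0" --pt "1 0 31 14 0" --pt "1 0 41 21 0" --pt "1 0 50 28 0" --pt "1 0 58 36 0" --pt "1 0 66 45 0" --pt "1 0 73 54 0" --pt "1 0 79 63 0" --pt "1 0 84 73 0"

```text
time: 48.98
tool_pos: [639.1, 41.5, 146.9]
tcp_rot: [3.141, 0.01, -0.001]
contact_force: [-0.1, -0.4, 1.3]
grip_width: 0.2
```

```bash
python3 - <<'E'
from h import *
go(640,33,130,0)
crops('j24.png',p=(600,60,150),half=75,f=3,names=('scene','side'))
E
```

```text
shift [ 1.04  8.53 16.93] spin -0.1 | tcp [639.1  41.5 146.9] yaw -0.08 F [-0.1 -0.4  1.3] t 48.98 w 0.2
scene crop origin 225 135 x 3
side crop origin 216 93 x 3
scaled 0.8888888888888888
```

View pics/j24.png

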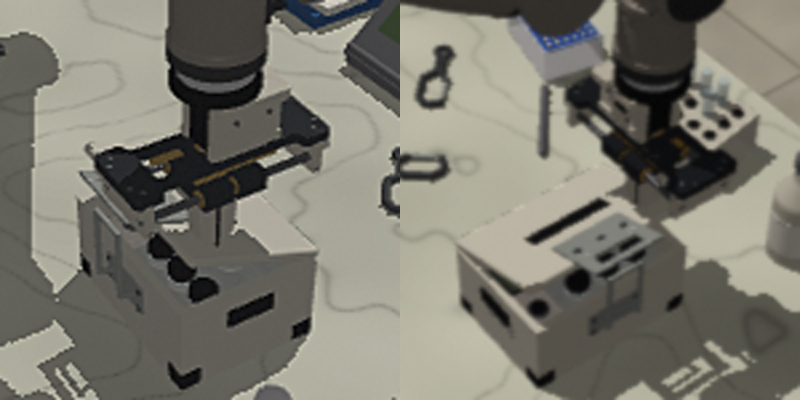

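Request:
carry_out --pt "1 1 3 8 0" --pt "1 1 6 17 0" --pt "1 1 8 26 0" --pt "1 1 9 34 0" --pt "1 1 9 38 0" --pt "1 1 9 40 0" --pt "1 1 9 41 0" --pt "1 1 9 42 0" --pt "1 1 9 42 0"

```text
time: 50.2
tool_pos: [638.5, 32.4, 106.6]
tcp_rot: [3.14, 0.012, -0.002]
contact_force: [-7.3, -1.1, 16.8]
grip_width: 0.5
```

```bash
python3 - <<'E'
from h import *
go(640,33,106,0)
crops('j25.png',p=(570,40,110),half=75,f=3,names=('scene','side'))
E
```

```text
shift [ 1.48 -0.62  0.59] spin -0.1 | tcp [638.5  32.4 106.6] yaw -0.09 F [-7.3 -1.1 16.8] t 50.2 w 0.5
scene crop origin 212 144 x 3
side crop origin 212 112 x 3
scaled 0.8888888888888888
```

View pics/j25.png

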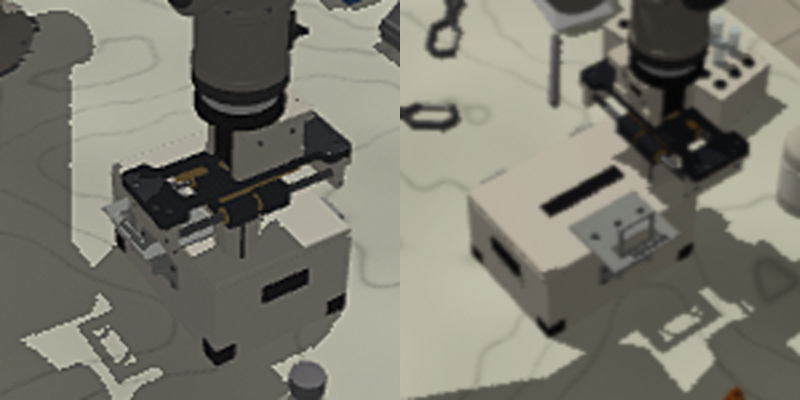

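```bash
python3 - <<'E'
from h import *
go(480,340,230,0)
E
```

```text
shift [-160.47 -307.2  -121.94] spin -0.1 | tcp [638.5  32.4 106.6] yaw -0.09 F [-6.5 -0.9 16.9] t 50.3 w 0.1
```

Request:
carry_out --pt "1 0 0 -30 0" --pt "1 0 0 -90 0" --pt "0.7 -20 -40 -125 0" --pt "0.5 -45 -90 -125 0" --pt "0.5 -70 -140 -125 0" --pt "0.5 -95 -190 -125 0" --pt "0.5 -120 -240 -125 0" --pt "0.5 -145 -290 -125 0" --pt "0.5 -158 -306 -125 0" --pt "0.5 -158 -306 -125 0"

```text
time: 51.55
tool_pos: [481.6, 339.5, 232.9]
tcp_rot: [3.14, 0.012, 0.001]
contact_force: [0.4, 0.0, -0.4]
grip_width: 46.0
```

Request:
carry_out --pt "0.6 0 0 0 0" --pt "0.6 0 0 0 0"

```text
time: 51.8
tool_pos: [482.5, 338.2, 232.9]
tcp_rot: [3.139, 0.012, -0.001]
contact_force: [-0.3, -0.1, -0.4]
grip_width: 37.0
```

```bash
python3 - <<'E'
from h import *
go(480,340,230,0)
c=cap('wrist','w26.png');cap('scene','s26.png')
E
```

```text
shift [-2.43 -1.79  2.91] spin -0.1 | tcp [482.5 338.2 232.9] yaw -0.06 F [-0.3 -0.1 -0.4] t 51.8 w 37.0
```

View pics/w26.png

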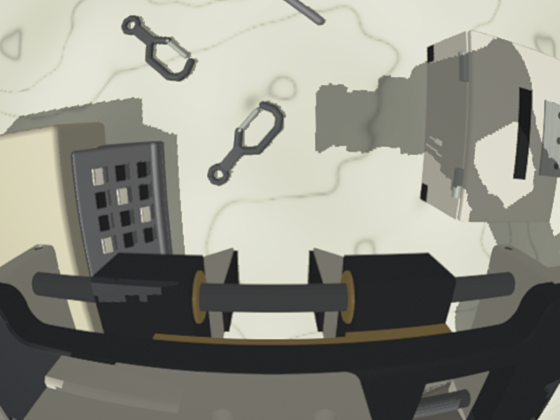

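View pics/s26.png

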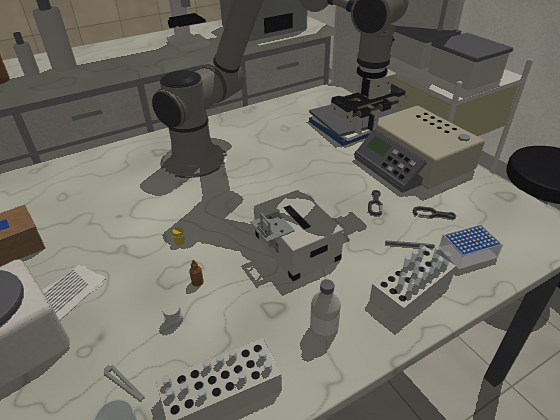

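```bash
python3 - <<'E'
from h import *
a=cv2.imread('pics/w26.png');cv2.imwrite('pics/w26c.png',cv2.resize(a[90:195,195:300],None,fx=6,fy=6,interpolation=2))
c=cap('wrist')
for q in [(218,174),(270,115),(248,122),(282,125)]: print(q,wpx2w(c,*q,z=5).round(1))
E
```

```text
(218, 174) [496.2 404.4   5. ]
(270, 115) [566.1 341.5   5. ]
(248, 122) [558.  367.2   5. ]
(282, 125) [554.3 327.5   5. ]
```

View pics/w26c.png

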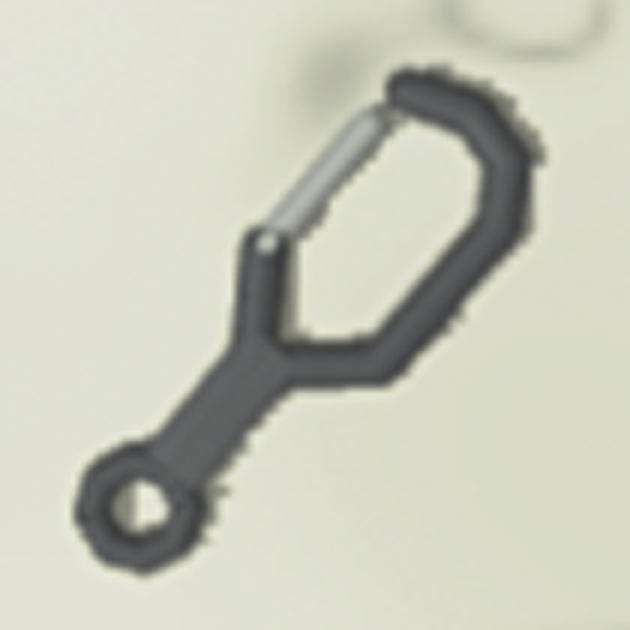

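```bash
python3 - <<'E'
from h import *
c=cap('wrist')
f=lambda u,v:wpx2w(c,195+(u+.5)/6-.5,90+(v+.5)/6-.5,z=5)[:2]
r,s,g1,g2,n1,n2=f(143,507),f(222,412),f(270,240),f(378,115),f(390,378),f(510,218)
a=lambda p,q:np.degrees(np.arctan2(*(q-p)[::-1])).round(1)
print('ring',r,'shank',s,np.hypot(*(s-r)));print(a(r,s),a(g1,g2),a(n1,n2))
# template check via mask of z 3..12 (depth) points
P=wcloud(c);m=(c['depth']>0)&(P[...,2]>4)&(P[...,2]<16)&(np.hypot(P[...,0]-535,P[...,1]-372)<75)
Q=P[m][:,:2];print(len(Q),Q.min(0),Q.max(0))
u=np.linalg.svd(Q-Q.mean(0))[2][0];print('pca',np.degrees(np.arctan2(u[1],u[0])),Q.mean(0))
for ang in (-38,-40,-42,-44):
  d=np.array([np.cos(np.radians(ang)),np.sin(np.radians(ang))]);n=np.array([-d[1],d[0]])
  t=Q@d;w=Q@n;print(ang,'len',np.ptp(t).round(1),'wid',np.ptp(w).round(1))
go(480,340,230,0)
E
```

```text
ring [496.00024867 404.08142431] shank [514.97621556 387.5401395 ] 25.173426912363915
-41.1 -41.1 -36.7
1616 [482.6808862  326.55460034] [582.55759447 417.72140178]
pca 136.836378918024 [532.92453148 369.72328873]
-38 len 119.5 wid 42.9
-40 len 119.6 wid 42.1
-42 len 119.6 wid 42.1
-44 len 119.4 wid 42.6
shift [-2.05 -1.21  2.92] spin -0.0 | tcp [482.1 338.8 232.9] yaw -0.02 F [-0.4  0.2 -0.8] t 52.0 w 36.3
```

```bash
cat >> h.py <<'E'
def hookfit(cx,cy,ang,R=75,n=3):
    Qs=[]
    for i in range(n):
        c=cap('wrist');P=wcloud(c);m=(c['depth']>0)&(P[...,2]>4)&(P[...,2]<16)&(np.hypot(P[...,0]-cx,P[...,1]-cy)<R);Qs.append(P[m][:,:2])
    Q=np.vstack(Qs)
    W=lambda a:np.ptp(np.percentile(Q@np.array([-np.sin(a),np.cos(a)]),[1,99]))
    aa=np.radians(np.arange(ang-8,ang+8,.25));a=aa[np.argmin([W(k) for k in aa])]
    d=np.array([np.cos(a),np.sin(a)]);nn=np.array([-d[1],d[0]]);t=Q@d;w=Q@nn
    t0,t1=np.percentile(t,[.3,99.7]);w0,w1=np.percentile(w,[.3,99.7])
    # shank axis: median of w in slice around shank
    sx=(t0+41+t1-80)/2
    ws=w[abs(t-sx)<12]
    wm=(np.percentile(ws,2)+np.percentile(ws,98))/2
    print('hook yaw',np.degrees(a).round(2),'len',(t1-t0).round(1),'wid',(w1-w0).round(1),'shank',(sx*d+wm*nn).round(1),'shank w',np.ptp(np.percentile(ws,[2,98])).round(1),'w rel',(w0-wm).round(1),(w1-wm).round(1))
E
python3 - <<'E'
from h import *
hookfit(535,372,-41.5)
go(516,386,110,-41.5)
E
```

```text
hook yaw -40.0 len 117.7 wid 40.8 shank [516.7 386.2] shank w 14.1 w rel -23.3 17.5
shift [ 35.71 -46.96 122.43] spin 41.5 | tcp [481.8 339.2 232.9] yaw 0.02 F [-0.2  0.2  0.5] t 52.15 w 36.4
```

Request:
carry_out --pt "0.6 10 -15 20 10" --pt "0.6 20 -30 50 20" --pt "0.6 35 -46 80 30" --pt "0.6 35.5 -46 110 41.3" --pt "0.6 35.5 -46 132 41.3" --pt "0.6 35.5 -46 132 41.3" --pt "0.6 35.5 -46 132 41.3"

```text
time: 53.02
tool_pos: [516.3, 385.3, 101.5]
tcp_rot: [3.134, 0.007, -0.72]
contact_force: [0.5, 0.3, 0.4]
grip_width: 36.7
```

```bash
python3 - <<'E'
from h import *
hookfit(532,370,-41)
c=cap('wrist','w27.png');t=bot.get_obs()['tool_pos'];print(ww2px(c,np.array([t[0],t[1],5])))
go(516,385,3,-41)
E
```

```text
hook yaw -40.5 len 117.3 wid 40.8 shank [516.9 386.2] shank w 14.4 w rel -23.1 17.7
[272.57020678 216.23471798]
shift [ 0.76 -0.34 98.71] spin -0.3 | tcp [516.2 385.3 101.7] yaw -41.27 F [ 0.1  0.6 -0.1] t 53.23 w 36.4
```

View pics/w27.png

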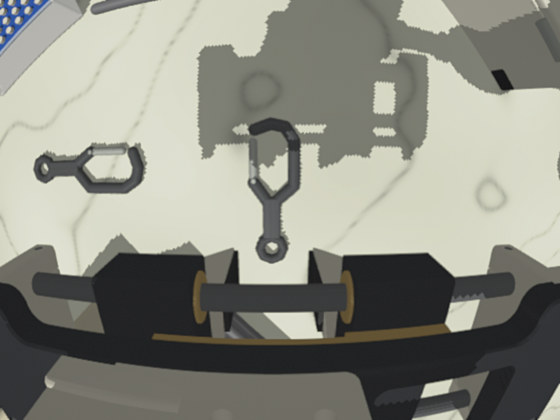

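Request:
carry_out --pt "0.6 0 0 40 0.4" --pt "0.6 0 0 80 0.4" --pt "0.6 0 0 94 0.4" --pt "0.6 0 0 98 0.4" --pt "0.6 0 0 99 0.4" --pt "0.6 0 0 99 0.4" --pt "0.6 0 0 99 0.4"

```text
time: 54.1
tool_pos: [515.7, 385.5, 3.7]
tcp_rot: [3.136, 0.007, -0.727]
contact_force: [0.7, 0.3, -0.3]
grip_width: 36.9
```

```bash
python3 - <<'E'
from h import *
c=overlay('o28.png',[],(200,90,350,320),f=2.6,ce=False)
go(516,385,2,-41)
E
```

```text
shift [0.63 0.   1.49] spin -0.7 | tcp [515.5 385.4   3.5] yaw -41.67 F [-0.3  0.2 -0.6] t 54.15 w 36.6
```

View pics/raw_o28.png

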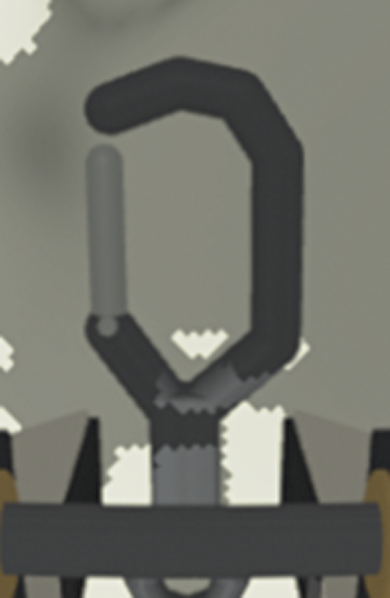

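Request:
carry_out --pt "0.6 0.5 0 1.3 0" --pt "0.6 0.5 0 1.3 0" --pt "1 0.5 0 1.3 0" --pt "1 0.5 0 1.3 0" --pt "1 0.5 0 1.3 0" --pt "1 0.5 0 1.3 0" --pt "1 0.5 0 1.3 0" --pt "1 0.5 0 1.3 0"

```text
time: 55.15
tool_pos: [515.9, 385.1, 2.2]
tcp_rot: [3.135, 0.007, -0.727]
contact_force: [0.3, -0.3, -0.6]
grip_width: 13.8
```

Request:
carry_out --pt "1 0 0 -10 0" --pt "1 0 0 -40 0" --pt "1 0 0 -90 0" --pt "1 0 0 -140 0" --pt "1 0 0 -190 0" --pt "1 0 0 -195 0" --pt "1 0 0 -195 0"

```text
time: 56.02
tool_pos: [517.4, 385.0, 197.3]
tcp_rot: [3.135, 0.007, -0.727]
contact_force: [0.2, 0.7, -1.6]
grip_width: 13.6
```

```bash
python3 - <<'E'
from h import *
c=overlay('o29.png',[],(200,90,350,320),f=2.6,ce=False)
go(487,-60,200,0)
crops('j29.png',half=60,names=('scene','side'))
E
```

```text
shift [273.22 352.22  -3.07] spin -41.7 | tcp [517.  384.7 196.1] yaw -41.67 F [-0.6 -0.7 -0.5] t 56.08 w 13.7
scene crop origin 323 82 x 4
side crop origin 143 47 x 4
scaled 0.8333333333333334
```

View pics/raw_o29.png

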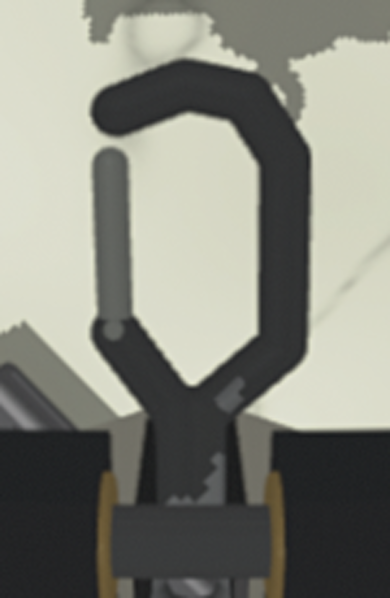

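View pics/j29.png

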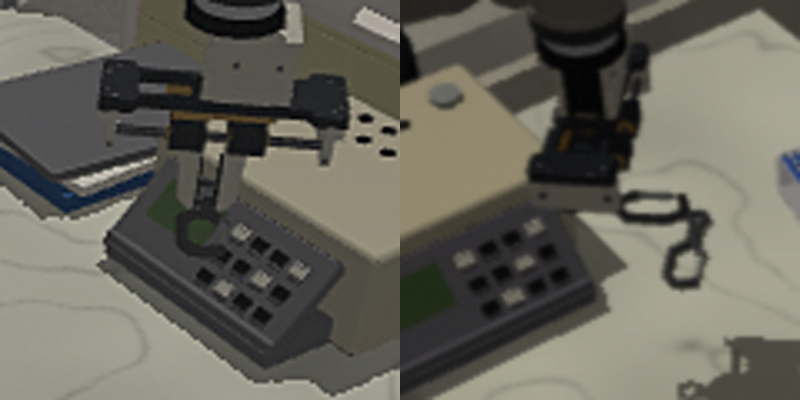

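Request:
carry_out --pt "1 27 35 -3 -4" --pt "1 55 70 -3 -8" --pt "1 85 110 -3 -13" --pt "1 115 150 -3 -18" --pt "1 146 190 -3 -23" --pt "1 178 230 -3 -28" --pt "1 210 270 -3 -33" --pt "1 240 310 -3 -38" --pt "1 262 340 -3 -41.7" --pt "1 273 352 -3 -41.7"

```text
time: 57.42
tool_pos: [486.1, -61.3, 198.5]
tcp_rot: [3.14, 0.014, -0.002]
contact_force: [0.4, 0.6, -1.2]
grip_width: 13.5
```

Request:
carry_out --pt "1 0 0 0 0" --pt "1 0 0 0 0" --pt "1 0 0 0 0"

```text
time: 57.8
tool_pos: [486.1, -60.2, 198.3]
tcp_rot: [3.14, 0.015, -0.001]
contact_force: [-0.6, 0.7, -1.6]
grip_width: 13.5
```

```bash
python3 - <<'E'
from h import *
c=cap('wrist','w30.png')
go(487,-60,119,0)
t=bot.get_obs()['tool_pos']
P=wcloud(c);z=P[...,2];ok=c['depth']>0
m=ok&(abs(z-141)<4)&(np.hypot(P[...,0]-564,P[...,1]+23)<45)
Q=P[m];print('crossbar',len(Q),Q.min(0).round(1),Q.max(0).round(1),np.median(Q,0).round(1))
A=np.polyfit(Q[:,0],Q[:,1],1) if len(Q)>10 else None;print(A)
h=ok&(abs(z-t[2]-5)<9)&(P[...,0]>t[0]+15)&(P[...,0]<t[0]+95)&(abs(P[...,1]-t[1])<35)
H=P[h];print('hook',len(H),(H.min(0)-t).round(1),(H.max(0)-t).round(1))
E
```

```text
shift [ 2.   -0.41 79.39] spin -0.0 | tcp [486.2 -60.3 198.4] yaw -0.04 F [-0.6  0.  -1.4] t 57.85 w 13.8
crossbar 447 [542.  -25.5 137.1] [587.3 -18.9 145. ] [563.8 -23.4 144.1]
[-1.31992706e-02 -1.54237819e+01]
hook 5738 [ 15.  -22.5  -0.8] [79.9 19.5  9.6]
```

View pics/w30.png

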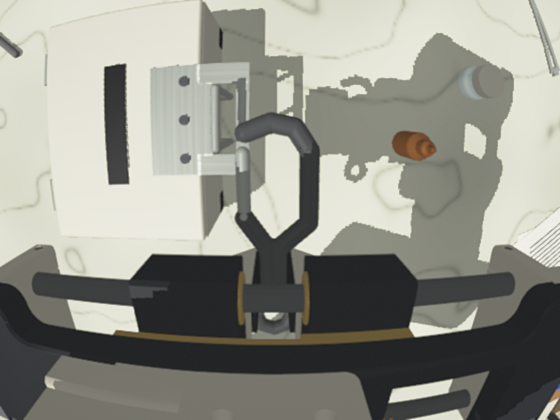

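Request:
carry_out --pt "1 2 -0.3 30 0" --pt "1 2 -0.3 60 0" --pt "1 2 -0.3 74 0" --pt "1 2 -0.3 77.5 0" --pt "1 2 -0.3 77.5 0" --pt "1 2 -0.3 77.5 0" --pt "1 2 -0.3 77.5 0"

```text
time: 58.72
tool_pos: [487.4, -60.2, 121.5]
tcp_rot: [3.14, 0.013, -0.001]
contact_force: [-0.3, 0.1, -1.0]
grip_width: 13.7
```

```bash
cat > st.py <<'E'
from h import *
go(488,-50,119,0)
t=bot.get_obs()['tool_pos']
X=[];HH=[]
for i in range(3):
    c=cap('wrist');P=wcloud(c);z=P[...,2];ok=c['depth']>0
    m=ok&(abs(z-141)<4)&(np.hypot(P[...,0]-564,P[...,1]+23)<45);X.append(P[m])
    h=ok&(abs(z-t[2]-4)<9)&(P[...,0]>t[0]+20)&(P[...,0]<t[0]+95)&(P[...,1]-t[1]>-35)&(P[...,1]<t[1]+24);HH.append(P[h])
Q=np.vstack(X);H=np.vstack(HH)
print('crossbar n',len(Q),np.percentile(Q,[.5,50,99.5],axis=0).round(1).tolist())
q=Q[Q[:,0]<553];print('near leg_a y',np.percentile(q[:,1],[1,50,99]).round(1))
print('hook rel tcp',np.percentile(H-t,[.3,99.7],axis=0).round(1).tolist(), 'z med',np.median(H[:,2]).round(1))
n=H[(H[:,0]-t[0]>72)];print('nose z',np.percentile(n[:,2],95).round(1))
E
python3 st.py; python3 - <<'E'
from h import *
c=overlay('o31.png',[],(190,60,350,260),f=3,ce=False)
crops('j31.png',p=(545,-30,125),half=50,f=4,names=('scene','side'))
E
```

```text
shift [  0.62 -10.22   2.52] spin -0.0 | tcp [487.4 -60.2 121.5] yaw -0.04 F [-0.3  0.1 -1. ] t 58.73 w 13.7
crossbar n 3300 [[542.2, -25.6, 137.4], [564.5, -23.5, 144.1], [586.9, -19.3, 145.0]]
near leg_a y [-25.3 -23.4 -19.5]
hook rel tcp [[20.1, -22.2, 2.0], [79.3, 18.3, 8.8]] z med 127.8
nose z 129.4
scene crop origin 207 168 x 4
side crop origin 246 153 x 4
```

View pics/raw_o31.png

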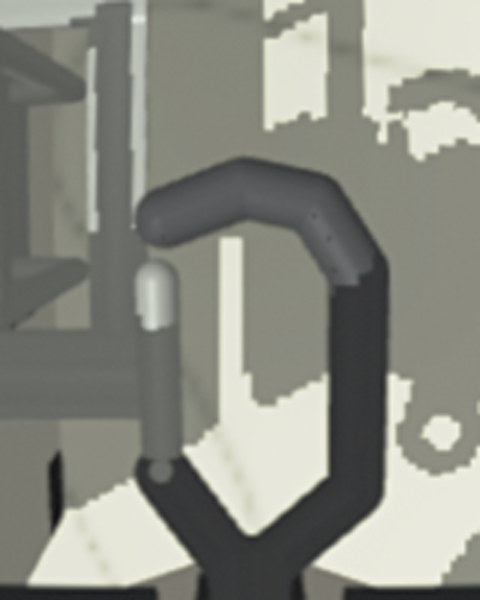

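View pics/j31.png

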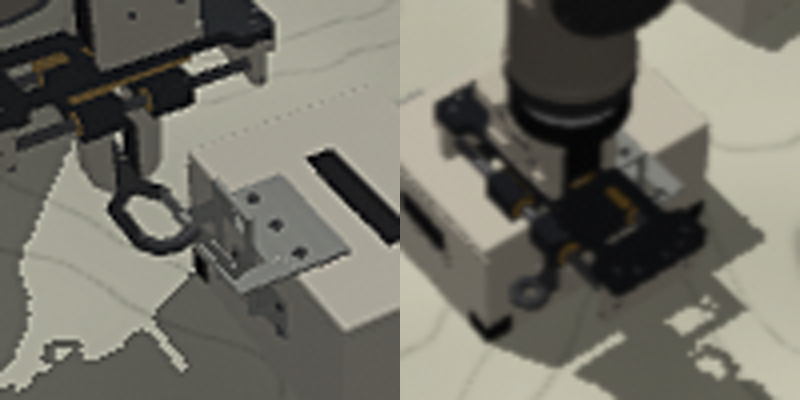

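Request:
carry_out --pt "1 0.9 -6 0.5 0" --pt "1 0.9 -12 0.5 0" --pt "1 0.9 -17 0.5 0" --pt "1 0.9 -20 0.5 0" --pt "1 0.9 -20 0.5 0"

```text
time: 59.65
tool_pos: [487.7, -40.2, 120.4]
tcp_rot: [3.14, 0.015, -0.0]
contact_force: [-1.8, -3.3, -1.3]
grip_width: 13.8
```

```bash
python3 - <<'E'
from h import *
go(488,-17,121,0)
c=overlay('o32.png',[],(190,60,350,260),f=3,ce=False)
E
```

```text
shift [  0.29 -23.16  -0.66] spin -0.0 | tcp [487.7 -40.2 120.4] yaw -0.02 F [-1.8 -3.3 -1.3] t 59.65 w 13.8
```

View pics/raw_o32.png

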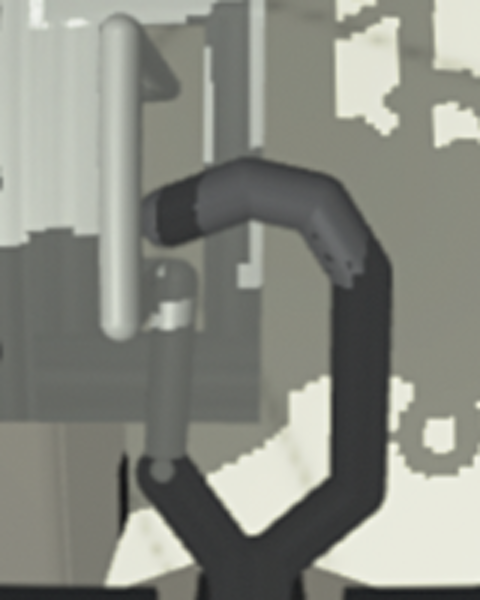

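Request:
carry_out --pt "1 0.6 -4 0 0" --pt "1 0.6 -8 0 0" --pt "1 0.6 -12 0 0" --pt "1 0.6 -16 0 0" --pt "1 0.6 -19 0 0" --pt "1 0.6 -22 0 0" --pt "1 0.6 -23.5 0 0" --pt "1 0.6 -23.5 0 0"

```text
time: 60.7
tool_pos: [487.4, -16.3, 120.0]
tcp_rot: [3.141, 0.017, -0.0]
contact_force: [-4.6, -3.0, -0.1]
grip_width: 13.5
```

```bash
python3 - <<'E'
from h import *
go(488,-17,121,0)
c=overlay('o33.png',[],(190,60,350,260),f=3,ce=False)
crops('j33.png',p=(545,-25,125),half=50,f=4,names=('scene','side'))
E
```

```text
shift [ 0.63  0.75 -0.99] spin -0.0 | tcp [487.4 -16.3 120. ] yaw -0.01 F [-4.6 -3.  -0.1] t 60.7 w 13.5
scene crop origin 209 168 x 4
side crop origin 244 152 x 4
```

View pics/raw_o33.png

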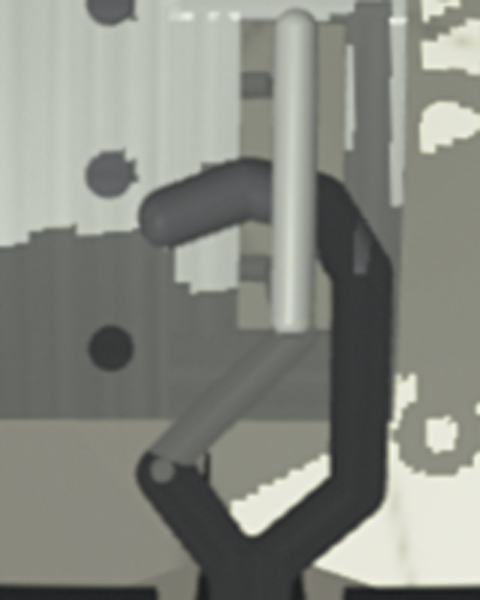

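View pics/j33.png

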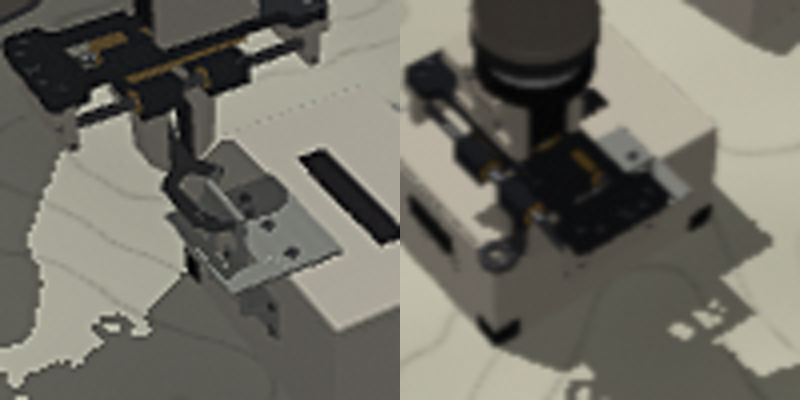

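Request:
carry_out --pt "1 -2 -1 0 0" --pt "1 -4 -1 0 0" --pt "1 -5.5 -1 0 0" --pt "1 -5.5 -1 0 0"

```text
time: 61.35
tool_pos: [482.1, -15.2, 120.3]
tcp_rot: [3.141, 0.017, -0.0]
contact_force: [-0.8, -0.4, -1.2]
grip_width: 13.2
```

```bash
python3 - <<'E'
from h import *
go(488,-17,121,0)
c=overlay('o34.png',[],(190,60,350,260),f=3,ce=False)
E
```

```text
shift [ 5.93  1.82 -0.84] spin -0.0 | tcp [482.1 -15.2 120.3] yaw -0.01 F [-0.8 -0.4 -1.2] t 61.35 w 13.2
```

View pics/raw_o34.png

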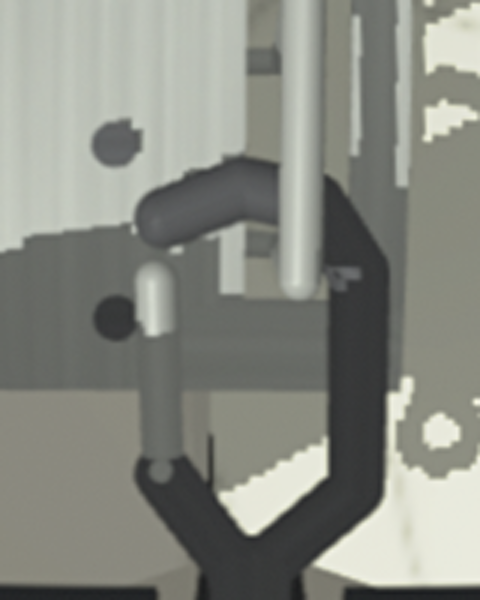

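Request:
carry_out --pt "1 2.8 3 0 0" --pt "1 3.7 -1.8 0 5" --pt "1 4.6 -7 0 10" --pt "1 6.3 -12 0 15" --pt "1 8.1 -16.8 0 20" --pt "1 10.6 -21.4 0 25" --pt "1 13.3 -25.9 0 30" --pt "1 16.6 -30 0 35" --pt "1 20.1 -34 0 40" --pt "1 20.1 -34 0 40"

```text
time: 62.65
tool_pos: [502.6, 18.8, 119.8]
tcp_rot: [3.131, 0.012, -0.697]
contact_force: [-0.2, -1.2, -2.0]
grip_width: 13.6
```

```bash
python3 - <<'E'
from h import *
go(502,18.8,113,-40)
c=overlay('o35.png',[],(190,60,350,260),f=3,ce=False)
crops('j35.png',p=(530,0,120),half=50,f=4,names=('scene','side'))
E
```

```text
shift [-0.37  0.29  6.83] spin 0.0 | tcp [502.6  18.8 119.8] yaw -39.96 F [-0.2 -1.2 -2. ] t 62.65 w 13.6
scene crop origin 215 163 x 4
side crop origin 234 150 x 4
```

View pics/raw_o35.png

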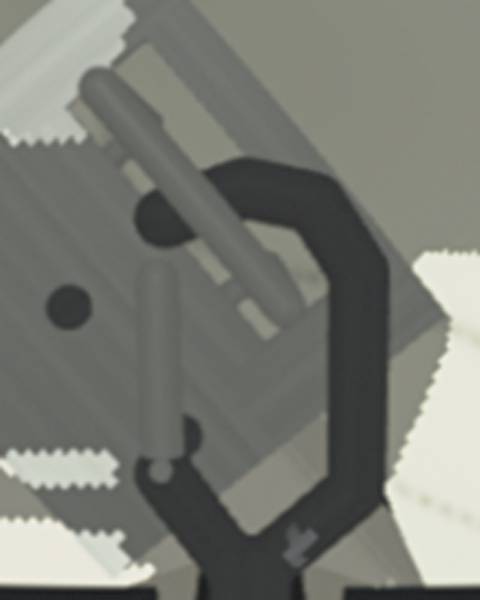

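View pics/j35.png

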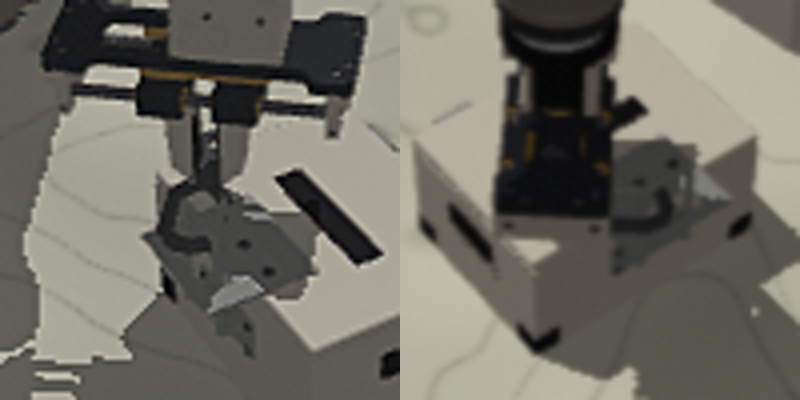

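Request:
carry_out --pt "1 0 0 3 0" --pt "1 0 0 5.5 0" --pt "1 0 0 7.5 0" --pt "1 0 0 8 0" --pt "1 0 0 8 0"

```text
time: 63.42
tool_pos: [502.0, 18.6, 111.8]
tcp_rot: [3.13, 0.012, -0.697]
contact_force: [-0.0, -0.1, -0.6]
grip_width: 13.4
```

Request:
carry_out --pt "1 0 0 0.6 0" --pt "0.8 0 0 0.6 0" --pt "0.7 0 0 0.6 0" --pt "0.65 0 0 0.6 0" --pt "0.65 0 0 0.6 0" --pt "0.65 0 0 -10 0" --pt "0.65 0 0 -40 0" --pt "0.65 0 0 -90 0" --pt "0.65 -40 0 -120 0" --pt "0.65 -80 0 -120 0"

```text
time: 64.68
tool_pos: [443.4, 70.4, 235.9]
tcp_rot: [3.134, 0.008, -0.698]
contact_force: [0.2, 0.2, -0.8]
grip_width: 32.4
```

```bash
python3 - <<'E'
from h import *
go(502,18.8,113,-40)
c=overlay('o36.png',[],(170,40,380,250),f=2.8,ce=False)
crops('j36.png',p=(530,0,110),half=50,f=4,names=('scene','side'))
cap('scene','s36.png');cap('side','d36.png')
E
```

```text
shift [ 79.     1.04 122.31] spin 0.0 | tcp [443.4  70.4 235.9] yaw -39.98 F [ 0.2  0.2 -0.8] t 64.67 w 32.4
scene crop origin 215 166 x 4
side crop origin 234 152 x 4
```

View pics/raw_o36.png

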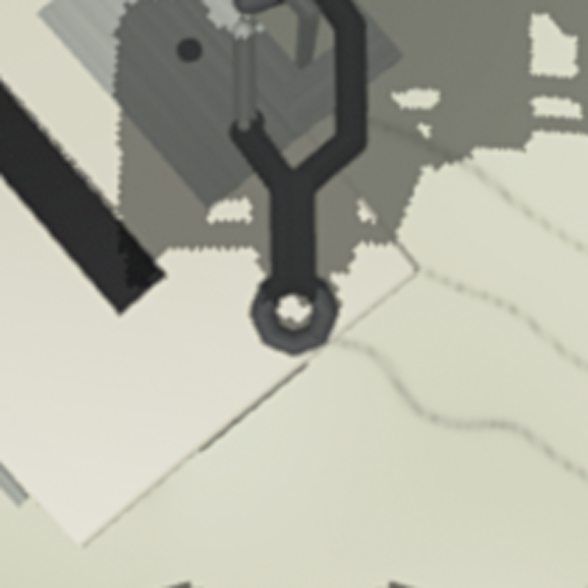

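View pics/j36.png

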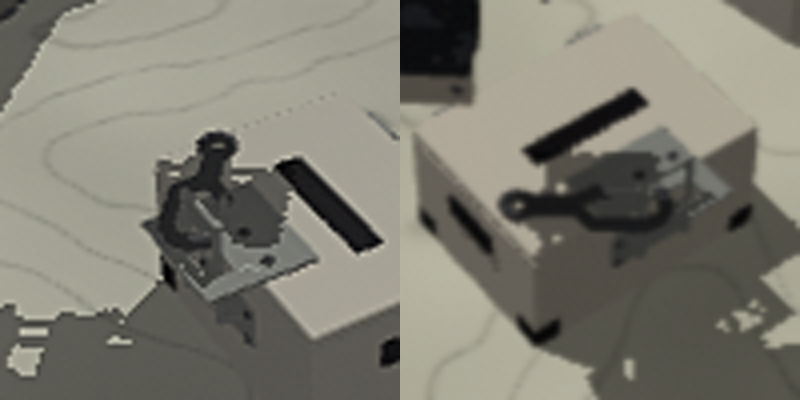

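View pics/s36.png

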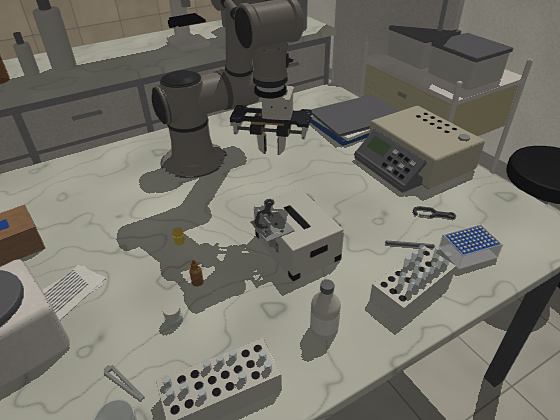

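```bash
python3 - <<'E'
from h import *
c=overlay('o37.png',[],(200,0,330,130),f=4.6,ce=False)
P=wcloud(c);z=P[...,2];ok=c['depth']>0
for x,y in [(540,60),(520,100),(480,40),(500,120),(480,0)]:
    m=ok&(np.hypot(P[...,0]-x,P[...,1]-y)<6);print(x,y,np.median(z[m]).round(1) if m.any() else None)
m=ok&(P[...,0]>540)&(P[...,0]<620)&(P[...,1]>30)&(P[...,1]<130)&(z>80);print(np.median(z[m]))
E
```

```text
540 60 107.4
520 100 333.4
480 40 111.7
500 120 340.4
480 0 106.5
106.86276241950918
```

View pics/raw_o37.png

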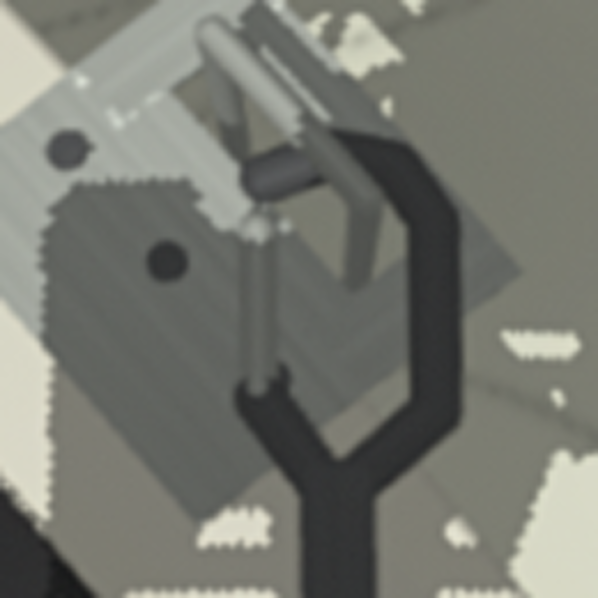

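```bash
python3 -c "
from h import *
print(bot.close_job())"
```

```text
the job is handed in; nothing more can be done
None
```

I handed the job in at about 65 s of robot time, with every step done in the order asked.

- **Logger button:** I pressed it to z = 68.1 mm at 12.9 N, which is fully down, then let it up. I did not measure it coming back up.
- **Vials:** Four black-capped vials were on the bench, and they now stand in bores 0, 2, 4 and 3. Each was pressed home, with its cap top at about 82 mm. The last vial had been knocked about 3 cm aside, so I found it again before picking it up. The yellow look-alike was left alone.
- **Lid:** It was swung over and pushed shut; the fingertip stopped at 106.6 mm under 17 N. A later depth reading gave about 107 mm, against 106.5 mm expected, which is within the camera error.
- **Hook:** I took the right-most of the two hooks and snapped it onto the leg nearer the logger end (`leg_a`). On the straight push the gate first caught on the leg, and moving the hook about 5 mm along its length let it snap shut. I then turned the hook so its shank rests on the lid, and released it.

The last pictures show `leg_a` inside the loop with the gate shut. The dropper bottle and jar are still standing, and the robot is clear of everything.

The early far-off camera readings were up to about 5 mm wrong, including the one I used to place the button press. I aligned each vial to its bore with close-range depth readings instead.

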